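# Probe the air in a germination pot through its guide hole

## Task

Pull the drawer of the small white germination cabinet all the way out by its bar handle, then lift the thermometer probe (long grey handle) out of its rack and lower its steel stem upright through the round guide hole of the pot in the drawer, without touching the pot or the walls of the hole, until the black band on the stem is level with the top of the hole. Finish while holding the probe still there, centred in the hole; do not let go of it, and leave everything else where it is.

Things in the scene. Friction and masses are not known exactly. Their poses are not given: they have to be found in the camera images.
- drawer (a joint): the one drawer of a white cabinet, 260 deep (x) x 230 wide (y) x 120 high, fixed on the table at various places and yaws: how far the drawer is pulled out, in m: 0 shut, 0.15 fully out against its stop; it may start slightly open. Friction about 1.5 N, stays where it is left.
- drawer_handle (a point): middle of the drawer's steel bar handle: a level bar of diameter 10, 120 long, along the cabinet's y, 98 above the table, 45 out from the drawer front (free space between; posts at 50 either side of the middle). The front's top edge is at 114 above the table, the cabinet's top at 120. Its axes are the cabinet's: -x points level out of the cabinet's front, the way the drawer slides; z up.
- guide_pot: square white pot, 60 x 60, with a bare-metal lid, fixed in the drawer and moving with it: the only one of the three pots with a hole in its lid, and the leftmost seen from the robot (at the cabinet's +y side). Origin: below its middle, at table height. Axes as the cabinet's. Hidden under the cabinet's top while the drawer is shut. The two other pots have closed lids, 79 above the table.
- guide_mouth (a point): centre of the guide hole at the top face of the pot's lid, 95 above the table: upright round hole of diameter 20 through the 12 thick lid; below it the pot is an open space 52 wide, its inner floor about 76 below the lid's top. It lies 120 in (cabinet's +x) from the handle bar's axis and 62 to its +y side. It is 90 in front of the cabinet's front edge when the drawer is fully out. Axes as the cabinet's, z up.
- rack: white plastic rack fixed on the table, top plate 50 (x) x 160 (y), its top 115 above the table, with two holes of diameter 10 at 35 either side (y) of the middle; the probe stands in one, the stirring rod in the other. Origin: centre of its underside.
- probe: loose thermometer probe, 176 long, 80 g or so, round all over, hanging upright in a rack hole: steel stem of diameter 6 and 100 long, then a black collar of diameter 28, 6 thick, that rests on the rack's plate, then a plain grey cylindrical handle of diameter 20, 70 long. Origin: centre of the stem's lower end; z along the stem up to the handle. It has to be lifted 100 straight up to leave the rack.
- probe_handle (a point): centre of the probe's handle, on its axis, 141 above the stem's tip (35 below the handle's top end): the place to grip. Same axes as the probe.
- probe_tip (a point): lower end of the probe's stem, on its axis
- probe_band (a point): middle of the black band on the stem (4 high), on its axis, 40 above the tip, 101 below the centre of the handle
- stirrer: bystander: glass stirring rod hanging in the other rack hole, short round head with a ball, 22 high above the rack's plate. Origin: its lower end.
- jar: bystander: loose glass jar with a blue cap, diameter 64, 100 high, origin under its centre
- beaker: bystander: loose open glass beaker, diameter 60, 100 high, origin under its centre
- dish: bystander: loose flat clear dish, diameter 84, 14 high, origin under its centre
- tape: bystander: loose roll of tape lying flat, diameter 54, 20 high, origin under its centre
- funnel: bystander: loose white funnel standing upside down, diameter 90, 110 high, origin under its centre
Not all that is in view belongs to the job. Leave any red look-alike of the probe alone.

How it is judged:
By the outcome, as a careful person would: the job done as asked, in the order asked, and still so for the second after the job is handed in, while the arm keeps its last pose, push and grip.
It also fails if it takes over 67 s, if anything falls off the work surface, if the arm or the gripper's body presses on something with over 40 N, if the wrist force passes 120 N, or if a joint passes its speed limit or range.

## Robot

A 7-joint arm with a two-finger parallel gripper is mounted at the origin on the work surface. World frame = base frame: x ahead of the robot, y to its left, z up, the work surface at z = 0. Lengths are in m, angles in degrees, forces in N, time in s.
With the tool pointing down it reaches from about 0.425 to 0.875 m from the base axis. Payload 4.7 kg.
Tool frame: the origin (TCP) lies at the very end of the fingers, on their centre line; the grasp point (between the pads) lies 19 mm behind it; z points along the fingers, x is the direction in which the jaws open and shut, and the axes are right-handed (so a half turn about z gives the same grasp; the last joint's range is limited). The gripper opens to 87 mm and grips with 3 to 60 N. Pads are 19 mm wide; open, the fingers measure 117 mm over their backs; the gripper's body (75 mm by 190 mm) begins 51 mm behind the grasp point.
Start: joints at [-64.624, 18.392, -4.016, 83.108, 1.295, 78.541, -3.26], TCP at [0.27, 0.591, 0.201] pointing down, gripper open.
Joint ranges: [-163.93, 163.93], [-17.29, 119.83], [-79.2, 71.16], [3.27, 140.29], [-89.18, 269.18], [5.43, 117.66], [-154.24, 154.24]. Speed limits (degrees/s): [147.25, 147.25, 180, 180, 180, 180, 180].

## Interface

Orientations are given as [roll, pitch, yaw] about the fixed x, y, z axes, in that order (R = Rz(yaw) Ry(pitch) Rx(roll)).
In Python, from cell import sensors, vision, env gives the robot as it stands.
- The arm moves only by the shell command python3 -m inch 'ROWS' [OPENING] [FORCE]. ROWS is a JSON object of lists of equal length, an entry for each row: "dp": the shift along the tool's x, y, z in m, a list of three; "turn": the turn about the tool's z in degrees. A call has 1 to 8 rows; each row shifts and turns the commanded pose from where the row before left it, along the tool's axes as they then stand; what a row does not reach is not made up. A row lasts 1/8 s, in which the tool goes at most 62.5 mm and 10.7 degrees, less where a joint would pass 70% of its speed; a pose out of reach is approached as far as the arm can. A call is refused whole if a number of a shift passes 0.0625 or a number of a turn 10.7, either way. A call with a gripper value outside its range is refused whole. OPENING is the closure, from -1 (fully open) to 1 (shut), set as the call begins (- or left out, the last holds). The fingers move at their own pace and stop on an object; FORCE is the grip in N (left out, the last holds). Time passes only in rows, so rows that do not move let the fingers close. It gives the time, the measured TCP pose, the force and the opening at its end, in the units of the state.
- sensors.get_obs(): the state, without advancing time (a new reading comes with each control period).
- vision.read_camera(name): name is "side" or "top" or "wrist"; returns the picture (400x640x3 uint8, blue, green, red); there is no depth.
- vision.get_calibration(name): a dict with "K" (3x3 intrinsics, pixels), "pose" (4x4, takes a point from camera to world coordinates). Camera axes: x right, y down, z forward; pixel columns grow to the right and rows downward; lengths in m; the calibration is good to about 2 mm. The wrist camera is an equidistant fisheye: a pixel r from the principal point sees the ray r / f radians off the axis. A picture is of the moment at which its call begins: read the wrist's pose just before it. get_calibration takes no time and is no camera call; for the wrist camera it gives the pose at the moment of the call.
- env.sign_off(): hands the job in, once; it reports no verdict.
The state is a dict: "time_s": time; "qpos": joint angles; "joint_velocities": joint speeds; "effort": joint torques, N m; "tool_pos": TCP position; "tool_rot": TCP orientation; "force": force on the tool from outside, world axes, zero at the start; "wrist_torque": the same for the moment, N m; "grip_width": finger opening in m.
Only numpy, scipy, OpenCV 4.12 (cv2) and the standard library are available. Lean on these libraries where they do the work, as an engineer would, in place of code of your own. Each camera call takes 0.05 s, during which the arm holds its last target.

## Working session

There is one attempt and no reset: what is moved stays moved. The work goes in short steps, Python scripts to look and compute and a shell command to move; the robot and the scene stay as the last step left them, time stands still between calls to the robot, and variables do not carry over. Pictures are saved under pics/ and viewed, and the job is handed in when it is done.

```bash
ls; mkdir -p pics
python3 - <<'E'
from cell import sensors, vision, env
import cv2
print(sensors.get_obs())
for n in ["side","top","wrist"]:
    c=vision.get_calibration(n);print(n,c)
    cv2.imwrite(f"pics/{n}0.png",vision.read_camera(n))
E
```

```text
pics
{'time_s': 0.0, 'qpos': array([-64.62479688,  18.43855073,  -4.01352928,  83.17611273,
         1.29746586,  78.5419722 ,  -3.25894042]), 'joint_velocities': array([-0.0552995 , -0.02640421, -0.065419  , -0.01032458, -0.00694634,
       -0.01539644, -0.02480076]), 'effort': array([-5.30077068e-04, -4.91278625e+01, -4.04010219e-01, -3.12536681e+01,
       -6.37335679e-02,  4.35391255e-02,  1.71747201e-04]), 'tool_pos': array([0.27007537, 0.59056284, 0.20025648]), 'tool_rot': array([1.79991056e+02, 1.11260013e-01, 6.54342164e+01]), 'force': array([-0.98176323,  0.07470904, -1.10877678]), 'wrist_torque': array([0.01633538, 0.01410954, 0.00182149]), 'grip_width': 0.08715985822019341}
side {'K': array([[505.97627399,   0.        , 309.01127522],
       [  0.        , 505.97627399, 193.15606223],
       [  0.        ,   0.        ,   1.        ]]), 'pose': array([[ 0.92064801, -0.21966635,  0.32272888,  0.05595919],
       [-0.3901647 , -0.54603594,  0.74136109, -1.23705867],
       [ 0.01336948, -0.80845003, -0.58841296,  1.07137782],
       [ 0.        ,  0.        ,  0.        ,  1
[... 153 characters left out ...]
       ,   1.        ]]), 'pose': array([[-0.01884981, -0.96980711,  0.2431437 ,  0.37620803],
       [-0.99979611,  0.02004443,  0.00243996, -0.02590921],
       [-0.00723997, -0.24304813, -0.96998721,  0.99628806],
       [ 0.        ,  0.        ,  0.        ,  1.        ]])}
wrist {'K': array([[309.70691629,   0.        , 313.50104472],
       [  0.        , 309.70691629, 199.43289503],
       [  0.        ,   0.        ,   1.        ]]), 'pose': array([[ 0.41658344,  0.87890232,  0.2323552 ,  0.2078902 ],
       [ 0.90909412, -0.40205009, -0.10910366,  0.61930406],
       [-0.00247303,  0.25668352, -0.96649235,  0.3835026 ],
       [ 0.        ,  0.        ,  0.        ,  1.        ]])}
```

View pics/side0.png

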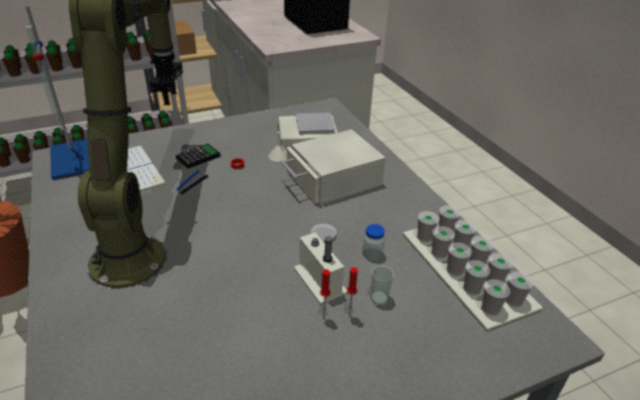

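View pics/top0.png

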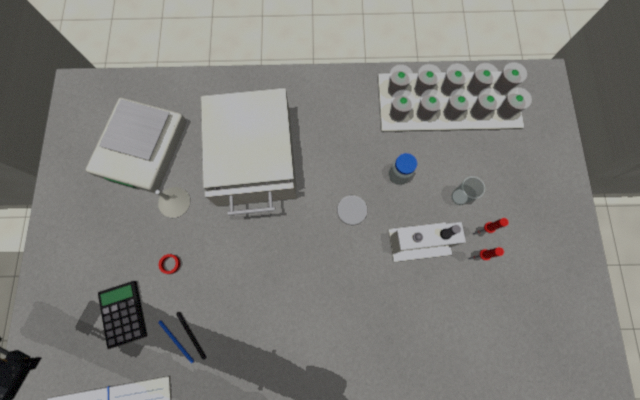

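View pics/wrist0.png

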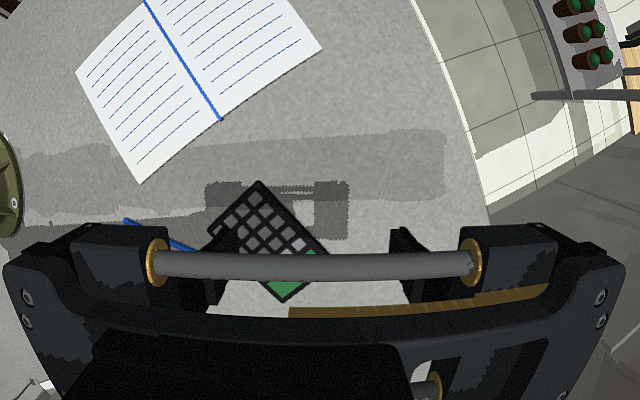

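The top view shows the handle bar at about (251,210). Candidates for the probe are the grey-handled one in the rack at (450,232), the stirrer's round head at (418,237), and red look-alikes at (495,225) and (491,253). By the description it's the grey one at (450,232), and I'll check that in close crops.

```bash
cat > h.py <<'E'
import numpy as np, cv2
from cell import sensors, vision, env
def ray(n,u,v,c=None):
    c=c or vision.get_calibration(n);K=c["K"];P=np.array(c["pose"])
    x=(u-K[0,2])/K[0,0];y=(v-K[1,2])/K[1,1]
    if n=="wrist":
        r=np.hypot(x,y);d=np.array([np.sin(r)*x/r,np.sin(r)*y/r,np.cos(r)]) if r>1e-9 else np.array([0,0,1.])
    else: d=np.array([x,y,1.])
    return P[:3,3],P[:3,:3]@d
def on(n,u,v,z,c=None):
    o,d=ray(n,u,v,c);return o+d*(z-o[2])/d[2]
def proj(n,p,c=None):
    c=c or vision.get_calibration(n);K=c["K"];P=np.array(c["pose"])
    q=P[:3,:3].T@(np.asarray(p,float)-P[:3,3])
    if n=="wrist":
        t=np.arctan2(np.hypot(q[0],q[1]),q[2]);h=np.hypot(q[0],q[1]);s=np.array([q[0],q[1]])/h*t
    else: s=q[:2]/q[2]
    return s*[K[0,0],K[1,1]]+[K[0,2],K[1,2]]
def tri(obs):
    A=np.zeros((3,3));b=np.zeros(3)
    for o,d in obs:
        d=d/np.linalg.norm(d);M=np.eye(3)-np.outer(d,d);A+=M;b+=M@o
    p=np.linalg.solve(A,b)
    return p,[np.linalg.norm((np.eye(3)-np.outer(d/np.linalg.norm(d),d/np.linalg.norm(d)))@(p-o)) for o,d in obs]
def crop(im,u0,v0,u1,v1,f,name):
    cv2.imwrite(name,cv2.resize(im[v0:v1,u0:u1],None,fx=f,fy=f,interpolation=cv2.INTER_CUBIC))
E
python3 - <<'E'
from h import *
t=cv2.imread("pics/top0.png");s=cv2.imread("pics/side0.png")
a=cv2.resize(t[180:230,190:310],None,fx=6,fy=6,interpolation=cv2.INTER_CUBIC)
cv2.imwrite("pics/th.png",a)
b=cv2.resize(t[205:275,380:480],None,fx=7,fy=7,interpolation=cv2.INTER_CUBIC);cv2.imwrite("pics/tr.png",b)
b=cv2.resize(s[215:305,280:400],None,fx=6,fy=6,interpolation=cv2.INTER_CUBIC);cv2.imwrite("pics/sr.png",b)
b=cv2.resize(s[120:215,270:400],None,fx=6,fy=6,interpolation=cv2.INTER_CUBIC);cv2.imwrite("pics/sh.png",b)
E
```

```text
(no output)
```

View pics/th.png

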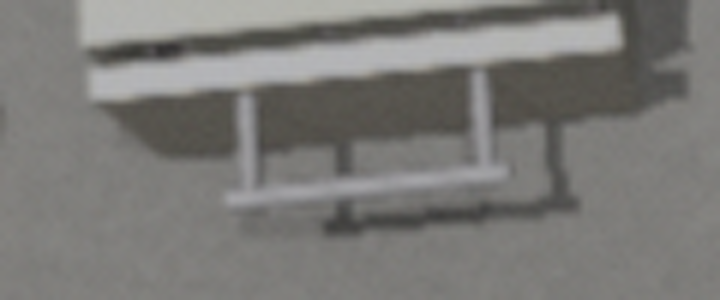

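View pics/tr.png

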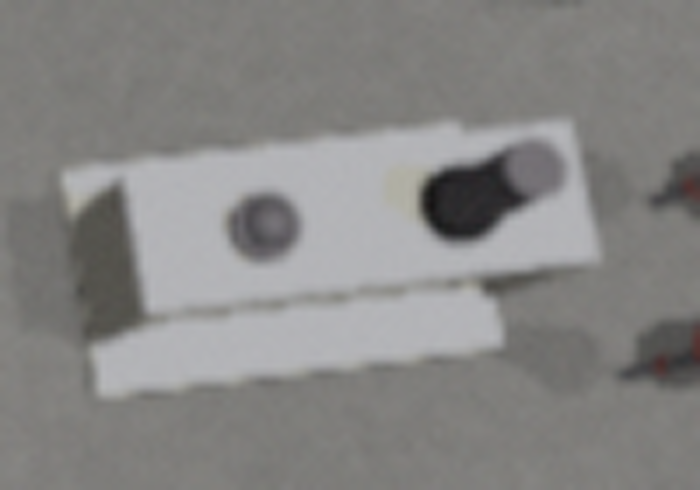

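View pics/sr.png

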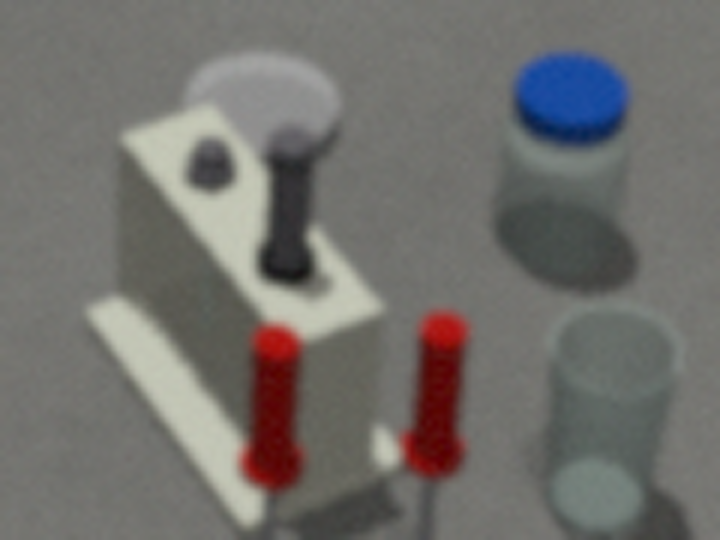

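View pics/sh.png

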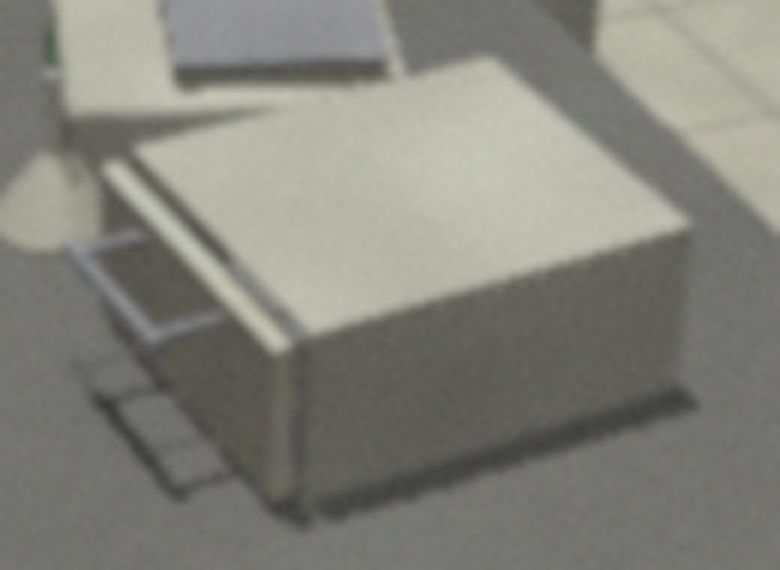

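Run:
```python
from h import *
f=lambda x,y,F,u0,v0:((x+.5)/F-.5+u0,(y+.5)/F-.5+v0)
hl=f(225,199,6,190,180);hr=f(508,173,6,190,180)
L=on("top",*hl,.098);R=on("top",*hr,.098);print("handle",L,R,np.linalg.norm(L-R),(L+R)/2)
d=L-R;print("cab y dir yaw",np.degrees(np.arctan2(d[1],d[0]))-90)
sl=f(72,247,6,270,120);sr=f(153,338,6,270,120)
print("side",on("side",*sl,.098),on("side",*sr,.098), tri([ray("top",*hl),ray("side",*sl)]),tri([ray("top",*hr),ray("side",*sr)]))
# front top edge & cabinet top corners
for n,p,z in [("frontL",(88,85),.114),("frontR",(622,35),.114)]:
    print(n,on("top",*f(*p,6,190,180),z))
for n,p in [("cabtopFL",(204,190)),("FR",(292,180)),("BR",(287,90)),("BL",(202,96))]: print(n,on("top",*p,.12))
print("probe top T",on("top",*f(532,168,7,380,205),.191),"collar T",on("top",*f(460,203,7,380,205),.121))
print("probe top S",on("side",*f(289,143,6,280,215),.191),"collar S",on("side",*f(286,257,6,280,215),.120))
print(tri([ray("top",*f(532,168,7,380,205)),ray("side",*f(289,143,6,280,215))]))
print("stirrer",on("top",*f(265,225,7,380,205),.137))
for p in [(125,180),(573,120),(600,265),(148,318)]: print("rack",on("top",*f(*p,7,380,205),.115))
print("red", [on("top",*p,.18) for p in [(502,223),(498,252)]])
```

```text
handle [0.57558173 0.21126259 0.098     ] [0.58443165 0.09129822 0.098     ] 0.12029035778090319 [0.58000669 0.1512804  0.098     ]
cab y dir yaw 4.219139679775196
side [0.57563697 0.20750973 0.098     ] [0.58471084 0.0996121  0.098     ] (array([0.57672577, 0.21195029, 0.09501618]), [np.float64(0.0004861601956943509), np.float64(0.00048616019569424176)]) (array([0.58205571, 0.09062645, 0.10455705]), [np.float64(0.0008591337349441956), np.float64(0.0008591337349440315)])
frontL [0.62248894 0.2671036  0.114     ]
frontR [0.63975722 0.04153377 0.114     ]
cabtopFL [0.63064338 0.26631697 0.12      ]
FR [0.65234929 0.04422578 0.12      ]
BR [0.90760648 0.05762365 0.12      ]
BL [0.89483982 0.28721548 0.12      ]
probe top T [ 0.50806632 -0.32888972  0.191     ] collar T [ 0.50774603 -0.32891455  0.121     ]
probe top S [ 0.50555895 -0.33290302  0.191     ] collar S [ 0.50783413 -0.33067056  0.12      ]
(array([ 0.50785989, -0.32979365,  0.18798317]), [np.float64(0.0007135702384026097), np.float64(0.0007135702384025343)])
stirrer [ 0.49912267 -0.25633167  0.137     ]
rack [ 0.51911985 -0.21452601  0.115     ]
rack [ 0.53731379 -0.37379038  0.115     ]
rack [ 0.48597789 -0.37730278  0.115     ]
rack [ 0.47070675 -0.21903531  0.115     ]
red [array([ 0.52058565, -0.44013371,  0.18      ]), array([ 0.45500215, -0.42190215,  0.18      ])]
```

The crops confirm the choice: black collar and grey handle at rack pixel (446,233) to (456,229), with the reds clearly separate. The handle measures 120 mm long, as specified, at (0.580, 0.151) with cabinet yaw about 4.2°. It sits about 61 mm in front of the cabinet edge, against 60 when shut, so the drawer is nearly shut.

```bash
cat > plan.py <<'E'
import sys,numpy as np
from scipy.spatial.transform import Rotation as R
from cell import sensors
# usage: plan x y z yaw n
x,y,z,yaw,n=map(float,sys.argv[1:6]);n=int(n)
o=sensors.get_obs();p=np.array(o["tool_pos"]);r=R.from_euler("xyz",o["tool_rot"],degrees=True);yw=o["tool_rot"][2]
dyaw=(yaw-yw+180)%360-180
print("t",o["time_s"],"pos",p.round(4),"rot",np.round(o["tool_rot"],2),"F",np.round(o["force"],1),"w",round(o["grip_width"],4))
d=(np.array([x,y,z])-p)/n
for i in range(n):
    ri=R.from_euler("xyz",[180,0,yw+dyaw*i/n],degrees=True)
    print((ri.inv().apply(d)).round(4).tolist(),round(-dyaw/n,2))
E
python3 plan.py 0.580 0.151 0.200 4.2 10
```

```text
t 0.15 pos [0.2701 0.5907 0.2005] rot [1.7999e+02 8.0000e-02 6.5430e+01] F [-0.6  0.7  0.4] w 0.0871
[-0.0271, 0.0465, 0.0001] 6.12
[-0.022, 0.0491, 0.0001] 6.12
[-0.0166, 0.0512, 0.0001] 6.12
[-0.0111, 0.0526, 0.0001] 6.12
[-0.0054, 0.0535, 0.0001] 6.12
[0.0003, 0.0538, 0.0001] 6.12
[0.0061, 0.0534, 0.0001] 6.12
[0.0117, 0.0525, 0.0001] 6.12
[0.0173, 0.0509, 0.0001] 6.12
[0.0226, 0.0488, 0.0001] 6.12
```

```bash
python3 -m inch '{"dp":[[-0.027,0.0465,0],[-0.022,0.049,0],[-0.0165,0.051,0],[-0.011,0.0525,0],[-0.0055,0.0535,0]],"turn":[6.1,6.1,6.1,6.1,6.1]}' 0.15 20
python3 -m inch '{"dp":[[0,0.054,0],[0.006,0.0535,0],[0.0115,0.0525,0],[0.0175,0.051,0],[0.0225,0.049,0],[0,0,0]],"turn":[6.1,6.1,6.1,6.1,6.1,0]}'
python3 plan.py 0.580 0.151 0.079 4.2 3
python3 - <<'E'
from h import *
cv2.imwrite("pics/w1.png",vision.read_camera("wrist"))
E
```

```text
time_s: 0.78
tool_pos: [0.4259, 0.3702, 0.2012]
tool_rot: [-180.0, 0.0, 34.7]
force: [1.4, 0.4, -0.5]
grip_width: 0.0452
time_s: 1.52
tool_pos: [0.5827, 0.1453, 0.2012]
tool_rot: [179.8, -0.0, 3.9]
force: [-0.7, -0.3, 0.2]
grip_width: 0.0371
t 1.525 pos [0.5827 0.1453 0.2012] rot [ 1.7981e+02 -4.0000e-02  3.8800e+00] F [-0.7 -0.3  0.2] w 0.0371
[-0.0008, -0.002, 0.0407] -0.11
[-0.0008, -0.002, 0.0407] -0.11
[-0.0008, -0.002, 0.0407] -0.11
```

View pics/w1.png

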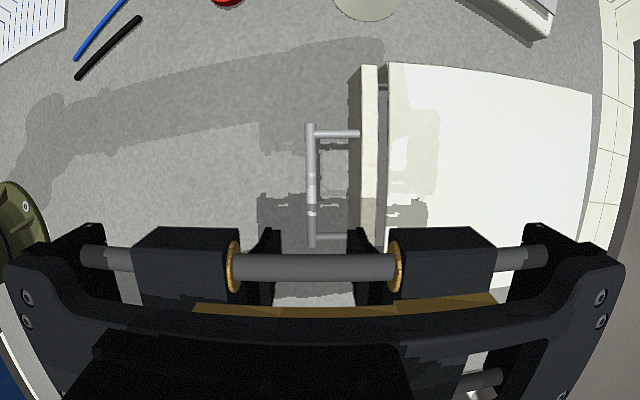

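The wrist view shows the bar from (311,125) to (313,246), between the fingertips at (268,240) and (360,240). I'll check its position.

Run:
```python
from h import *
L=on("wrist",311,124,.098);R=on("wrist",312.5,246,.098);print(L,R,np.linalg.norm(L-R),(L+R)/2,np.degrees(np.arctan2((L-R)[1],(L-R)[0]))-90)
```

```text
[0.5753774  0.21306225 0.098     ] [0.58526082 0.09366844 0.098     ] 0.119802186089959 [0.58031911 0.15336535 0.098     ] 4.7321526332340795
```

```bash
python3 -m inch '{"dp":[[-0.001,-0.002,0.041],[-0.001,-0.0025,0.041],[-0.001,-0.002,0.0405],[0,0,0]],"turn":[-0.3,-0.3,0,0]}'
python3 -m inch '{"dp":[[0,0,0],[0,0,0],[0,0,0],[0,0,0]],"turn":[0,0,0,0]}' 1 20
python3 plan.py 0.580 0.152 0.079 4.5 1
```

```text
time_s: 2.08
tool_pos: [0.5731, 0.1592, 0.0755]
tool_rot: [179.9, 0.4, 5.2]
force: [0.7, 0.7, 0.3]
grip_width: 0.0371
time_s: 2.58
tool_pos: [0.5781, 0.1582, 0.08]
tool_rot: [-180.0, -0.1, 5.0]
force: [1.1, 0.4, 4.9]
grip_width: 0.0059
t 2.575 pos [0.5781 0.1582 0.08  ] rot [-1.7996e+02 -1.4000e-01  5.0200e+00] F [1.1 0.4 4.9] w 0.0059
[0.0014, 0.0063, 0.001] 0.52
```

Run:
```python
from h import *
w=vision.read_camera("wrist");cv2.imwrite("pics/w2.png",w)
s=vision.read_camera("side");crop(s,250,90,400,210,5,"pics/s2.png")
o=sensors.get_obs();print(o["grip_width"],o["force"],o["tool_pos"])
```

```text
0.002317664440213019 [-1.16455149 -1.3548764  13.81725466] [0.57845662 0.15829869 0.08125964]
```

View pics/w2.png

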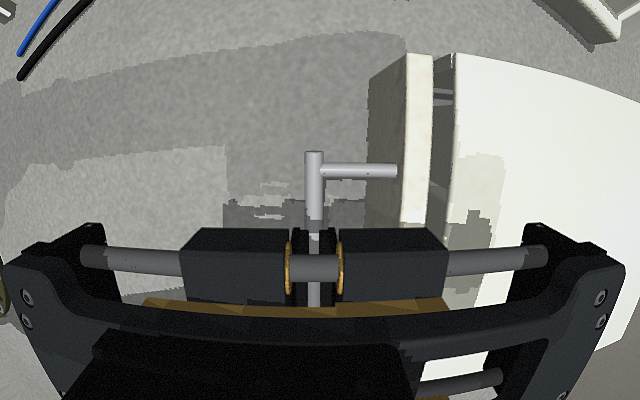

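View pics/s2.png

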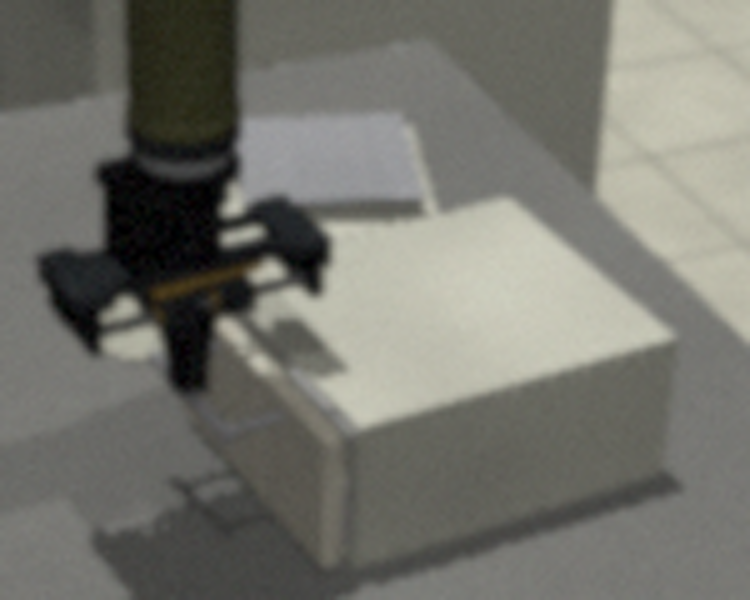

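Run:
```python
from h import *
w=cv2.imread("pics/w2.png");crop(w,250,130,400,330,3,"pics/w2c.png")
for p in [(.5785,.1583,.0812),(.5785,.1583,.1),(.5785,.1583,.12)]: print(proj("wrist",p))
L=on("wrist",314,152,.098);R=on("wrist",316,225,.098);print(L,R,(L-R)/np.linalg.norm(L-R))
# bar axis at the wrist location
for v in (200,290): print(on("wrist",315,v,.098))
```

```text
[311.84723865 230.56992836]
[311.78724893 242.05431217]
[311.7112222  257.00215581]
[0.57531722 0.20941335 0.098     ] [0.58006429 0.16817461 0.098     ] [-0.11435678  0.99343974  0.        ]
[0.57819849 0.18281413 0.098     ]
[0.58331928 0.12508339 0.098     ]
```

View pics/w2c.png

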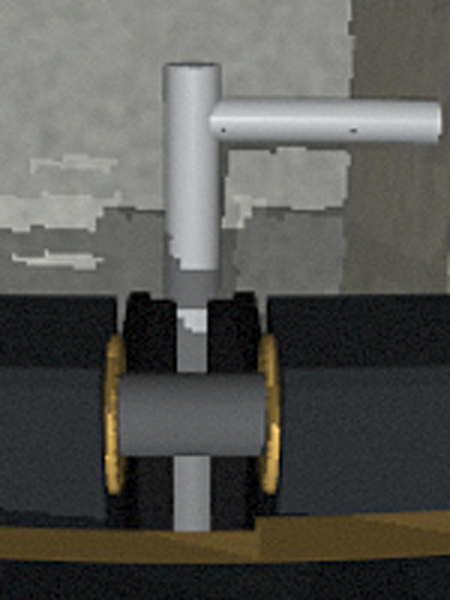

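Run:
```python
from h import *
for z in (.081,.098,.12): print(z,(proj("side",(.5785,.1583,z))-[250,90])*5)
print("bar ends",(proj("side",(.5756,.2113,.098))-[250,90])*5,(proj("side",(.5848,.0925,.098))-[250,90])*5)
print(sensors.get_obs()["tool_pos"],sensors.get_obs()["time_s"],sensors.get_obs()["grip_width"],sensors.get_obs()["force"])
```

```text
0.081 [186.56525519 408.07504447]
0.098 [186.27793138 387.88913463]
0.12 [185.90126038 361.42614498]
bar ends [156.01851249 351.12516526] [229.38555557 434.97522753]
[0.57845662 0.15829869 0.08125964] 2.675 0.002317664440213019 [-1.16455149 -1.3548764  13.81725466]
```

Run:
```python
from h import *
s=vision.read_camera("side");print(sensors.get_obs()["grip_width"],sensors.get_obs()["force"],sensors.get_obs()["tool_pos"])
c=s[145:195,265:320].astype(float);c=np.clip(c*2,0,255).astype(np.uint8)
cv2.imwrite("pics/s3.png",cv2.resize(c,None,fx=12,fy=12,interpolation=cv2.INTER_CUBIC))
t=vision.read_camera("top");crop(t,190,150,310,240,6,"pics/t3.png")
```

```text
0.0016898746383719983 [-1.04456843 -1.01302133 11.6694751 ] [0.57885298 0.1583715  0.08175899]
```

View pics/s3.png

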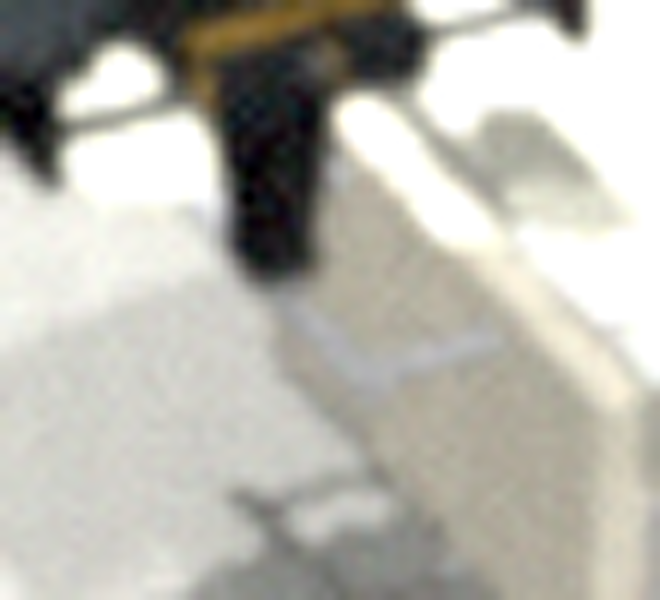

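Run:
```python
from h import *
from scipy.spatial.transform import Rotation as R
o=sensors.get_obs();c=vision.get_calibration("wrist")
w=vision.read_camera("wrist")
r=R.from_euler("xyz",o["tool_rot"],degrees=True)
p=np.array(o["tool_pos"])
for z in (0,-.01,-.019,-.03):
  for y in (-.0095,.0095):
    print(z,y,[((proj("wrist",p+r.apply([x,y,z]),c)-[250,130])*3).round(0).tolist() for x in (-.016,-.001,.001,.016)])
crop(w,250,130,400,330,3,"pics/w3c.png")
print(r.inv().apply(np.array(c["pose"])[:3,3]-p), o["grip_width"])
print(((proj("wrist",on("top",227.5-.4,213.2-.4,.098),c)-[250,130])*3))
```

```text
0 -0.0095 [[108.0, 259.0], [181.0, 259.0], [190.0, 259.0], [263.0, 259.0]]
0 0.0095 [[111.0, 343.0], [181.0, 344.0], [190.0, 344.0], [260.0, 343.0]]
-0.01 -0.0095 [[104.0, 275.0], [180.0, 275.0], [190.0, 275.0], [266.0, 275.0]]
-0.01 0.0095 [[107.0, 362.0], [181.0, 363.0], [190.0, 363.0], [264.0, 362.0]]
-0.019 -0.0095 [[100.0, 290.0], [180.0, 290.0], [190.0, 290.0], [270.0, 290.0]]
-0.019 0.0095 [[103.0, 381.0], [180.0, 382.0], [190.0, 382.0], [267.0, 381.0]]
-0.03 -0.0095 [[94.0, 311.0], [179.0, 312.0], [190.0, 312.0], [275.0, 311.0]]
-0.03 0.0095 [[98.0, 407.0], [179.0, 407.0], [190.0, 407.0], [272.0, 407.0]]
[ 0.0010978  -0.06910193 -0.18311983] 0.0013979690257021535
[190.99201542  56.08157826]
```

View pics/w3c.png

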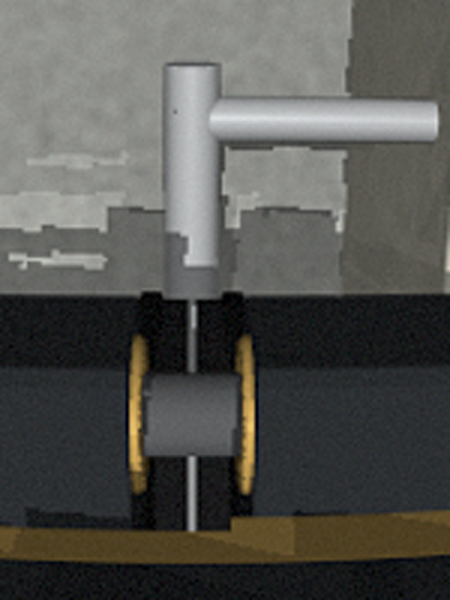

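The finger corners in the wrist view at (297,228) and (331,228), the side view and the upward push all agree. The real finger ends sit about 20 mm behind the reported TCP, so the fingers closed on top of the bar. I'll open, go lower and regrip.

```bash
python3 -m inch '{"dp":[[0,0,-0.006],[0,0,0],[0,0,0]],"turn":[0,0,0]}' 0.15 20
python3 -m inch '{"dp":[[0,0.004,0.01],[0,0.002,0.01],[0,0,0],[0,0,0]],"turn":[0.3,0,0,0]}'
python3 plan.py 0.580 0.152 0.066 4.6 1
python3 - <<'E'
from h import *
w=vision.read_camera("wrist");crop(w,250,130,400,330,3,"pics/w4c.png")
E
```

```text
time_s: 3.2
tool_pos: [0.5766, 0.1579, 0.0844]
tool_rot: [180.0, 0.0, 5.0]
force: [-0.3, -0.0, 1.0]
grip_width: 0.0231
time_s: 3.7
tool_pos: [0.5775, 0.1519, 0.0647]
tool_rot: [180.0, 0.0, 4.7]
force: [-0.4, 0.3, -0.3]
grip_width: 0.0368
t 3.7 pos [0.5775 0.1519 0.0647] rot [1.80e+02 1.00e-02 4.73e+00] F [-0.4  0.3 -0.3] w 0.0368
[0.0025, 0.0002, -0.0013] 0.13
```

View pics/w4c.png

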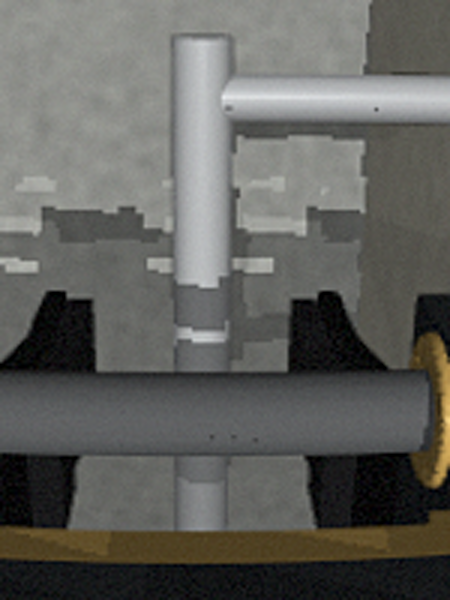

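The bar at crop x≈203 now runs between the finger inner faces at 95 and 290. Closing.

```bash
python3 -m inch '{"dp":[[0.002,0,0],[0,0,0],[0,0,0],[0,0,0],[0,0,0]],"turn":[0,0,0,0,0]}' 1 25
python3 plan.py 0.580 0.152 0.066 4.6 1
```

```text
time_s: 4.38
tool_pos: [0.5795, 0.1522, 0.065]
tool_rot: [-180.0, -0.0, 4.7]
force: [-0.8, 0.5, 0.9]
grip_width: 0.0091
t 4.375 pos [0.5795 0.1522 0.065 ] rot [-179.99   -0.      4.74] F [-0.8  0.5  0.9] w 0.0091
[0.0005, 0.0002, -0.001] 0.14
```

```bash
python3 -m inch '{"dp":[[-0.01,0,0],[-0.02,0,0],[-0.025,0,0],[-0.025,0,0],[-0.025,0,0],[-0.02,0,0],[-0.01,0,0],[0,0,0]],"turn":[0,0,0,0,0,0,0,0]}'
python3 -m inch '{"dp":[[-0.005,0,0],[-0.004,0,0],[-0.004,0,0],[-0.003,0,0],[0,0,0],[0,0,0]],"turn":[0,0,0,0,0,0]}'
```

```text
time_s: 5.38
tool_pos: [0.4438, 0.1407, 0.0649]
tool_rot: [-180.0, 0.1, 4.8]
force: [-0.4, -0.2, 0.7]
grip_width: 0.0093
time_s: 6.12
tool_pos: [0.4389, 0.1404, 0.0651]
tool_rot: [-179.9, -1.2, 4.7]
force: [28.3, 3.6, -27.3]
grip_width: 0.0093
```

Run:
```python
from h import *
t=vision.read_camera("top");cv2.imwrite("pics/t5.png",t);print(sensors.get_obs()["force"],sensors.get_obs()["tool_pos"])
crop(t,170,70,330,310,2.5,"pics/t5c.png")
s=vision.read_camera("side");crop(s,220,80,400,240,4,"pics/s5c.png")
```

```text
[ 28.02030948   3.21506094 -27.42288172] [0.43893419 0.14038155 0.0651412 ]
```

View pics/t5c.png

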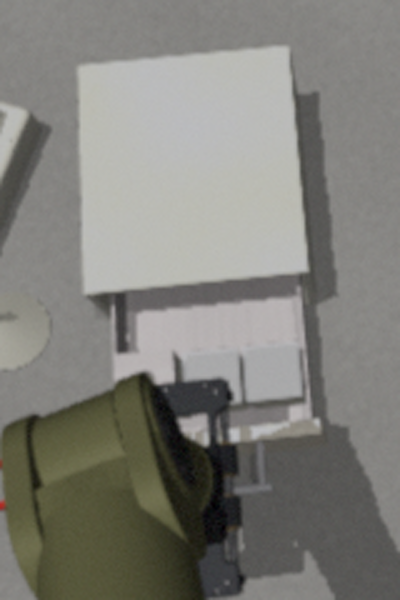

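View pics/s5c.png

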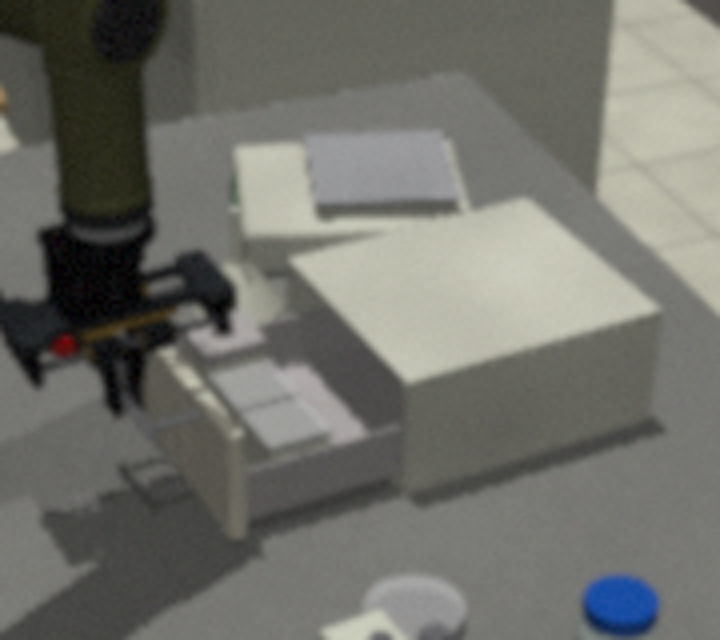

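```bash
python3 - <<'E'
from h import *
f=lambda x,y:((x+.5)/2.5-.5+170,(y+.5)/2.5-.5+70)
b=on("top",*f(270,489),.098);a=on("top",*f(84,295),.12);c=on("top",*f(308,272),.12)
d=(a-c)[:2];d/=np.linalg.norm(d);n=np.array([d[1],-d[0]]);print(b,a,c,np.linalg.norm(a-c),np.dot((b-c)[:2],n),np.degrees(np.arctan2(d[1],d[0]))-90)
E
python3 -m inch '{"dp":[[0.006,0,0],[0,0,0],[0,0,0]],"turn":[0,0,0]}' 0.15 25
python3 plan.py 0.43 0.14 0.2 4.7 1
```

```text
[0.44107638 0.08120109 0.098     ] [0.63672661 0.26844416 0.12      ] [0.65628523 0.04193813 0.12      ] 0.22734889000661773 -0.2110332396358715 4.935204737369574
time_s: 6.6
tool_pos: [0.4343, 0.1402, 0.0647]
tool_rot: [180.0, 0.1, 4.7]
force: [0.3, 0.4, 0.2]
grip_width: 0.031
t 6.6 pos [0.4343 0.1402 0.0647] rot [1.80e+02 7.00e-02 4.75e+00] F [0.3 0.4 0.2] w 0.031
[-0.0043, -0.0001, -0.1353] 0.05
```

Measured 211 mm from the bar to the cabinet edge (210 expected) plus a hard stop at 28 N, so the drawer is fully out. Lifting off and looking.

```bash
python3 -m inch '{"dp":[[0.002,0,-0.04],[0,0,-0.06],[0,0,-0.06],[0,0,-0.04],[0,0,0]],"turn":[0,0,0,0,0]}'
python3 - <<'E'
from h import *
w=vision.read_camera("wrist");cv2.imwrite("pics/w6.png",w)
E
python3 plan.py 0.508 -0.330 0.265 -5 8
```

```text
time_s: 7.22
tool_pos: [0.4383, 0.1412, 0.2685]
tool_rot: [-179.8, -0.3, 4.8]
force: [0.3, 0.2, 0.2]
grip_width: 0.0367
t 7.275 pos [0.4372 0.1407 0.2661] rot [-1.7992e+02 -1.3000e-01  4.7600e+00] F [0.2 0.1 0.1] w 0.0372
[0.0039, 0.0594, 0.0001] 1.22
[0.0052, 0.0593, 0.0001] 1.22
[0.0065, 0.0592, 0.0001] 1.22
[0.0077, 0.059, 0.0001] 1.22
[0.009, 0.0588, 0.0001] 1.22
[0.0102, 0.0586, 0.0001] 1.22
[0.0115, 0.0584, 0.0001] 1.22
[0.0127, 0.0581, 0.0001] 1.22
```

View pics/w6.png

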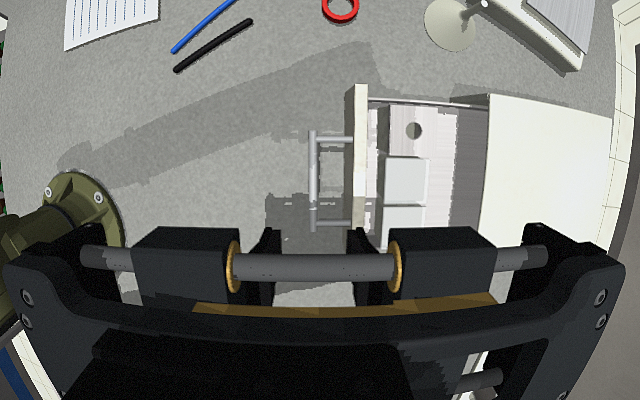

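The hole in the guide pot lid is visible at (414,130), and the bar runs from (312,131) to (313,231). I'll measure the hole with both cameras.

Run:
```python
from h import *
c=vision.get_calibration("wrist");w=vision.read_camera("wrist");cv2.imwrite("pics/w7.png",w);t=vision.read_camera("top");cv2.imwrite("pics/t7.png",t)
def blob(im,u0,v0,u1,v1,name):
    g=cv2.cvtColor(im,cv2.COLOR_BGR2GRAY)[v0:v1,u0:u1]
    th,m=cv2.threshold(g,0,255,cv2.THRESH_BINARY_INV+cv2.THRESH_OTSU)
    cs,_=cv2.findContours(m,cv2.RETR_CCOMP,cv2.CHAIN_APPROX_NONE)
    for k in cs:
        if 8<cv2.contourArea(k)<400:
            e=cv2.fitEllipse(k);print(name,th,cv2.contourArea(k),e[0][0]+u0,e[0][1]+v0,e[1]);yield e[0][0]+u0,e[0][1]+v0
for p in blob(w,395,115,433,148,"w"): print(on("wrist",*p,.095,c))
crop(t,170,170,320,290,5,"pics/t7c.png")
L=on("wrist",311.5,130.5,.098,c);R=on("wrist",313,231,.098,c);print(L,R,np.linalg.norm(L-R),(L+R)/2,np.degrees(np.arctan2((L-R)[1],(L-R)[0]))-90)
```

```text
w 164.0 197.0 415.5266418457031 129.97719860076904 (15.285660743713379, 16.513992309570312)
[0.55355053 0.21013052 0.095     ]
[0.43183129 0.19664679 0.098     ] [0.44329555 0.077383   0.098     ] 0.1198135244220023 [0.43756342 0.13701489 0.098     ] 5.490700053008084
```

View pics/t7c.png

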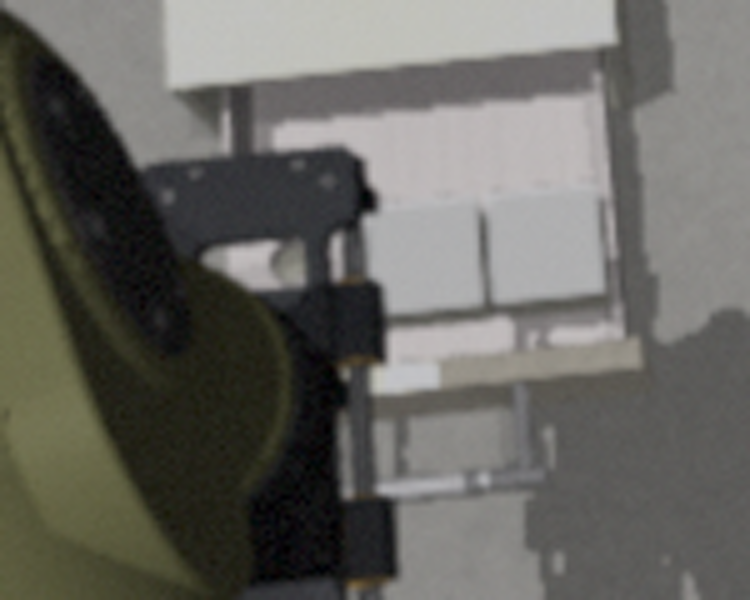

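Next, move above the probe.

```bash
python3 -m inch '{"dp":[[0.004,0.0595,0],[0.005,0.0595,0],[0.0065,0.059,0],[0.0075,0.059,0],[0.009,0.059,0],[0.01,0.0585,0],[0.0115,0.0585,0],[0.0125,0.058,0]],"turn":[1.2,1.2,1.2,1.2,1.2,1.2,1.2,1.2]}' -0.3 25
python3 -m inch '{"dp":[[0,0,0],[0,0,0]],"turn":[0,0]}'
python3 - <<'E'
from h import *
o=sensors.get_obs();print(o["tool_pos"],o["tool_rot"],o["grip_width"])
w=vision.read_camera("wrist");cv2.imwrite("pics/w8.png",w)
t=vision.read_camera("top");cv2.imwrite("pics/t8.png",t)
E
```

```text
time_s: 8.38
tool_pos: [0.5071, -0.3315, 0.2633]
tool_rot: [-179.9, 0.1, -4.9]
force: [0.3, -0.7, 0.1]
grip_width: 0.0565
time_s: 8.62
tool_pos: [0.5069, -0.3297, 0.2631]
tool_rot: [-179.9, 0.2, -4.9]
force: [0.1, 0.1, -0.1]
grip_width: 0.0567
[ 0.50685251 -0.32967233  0.26312998] [-1.79919794e+02  1.73642756e-01 -4.88969541e+00] 0.05670454045419612
```

View pics/w8.png

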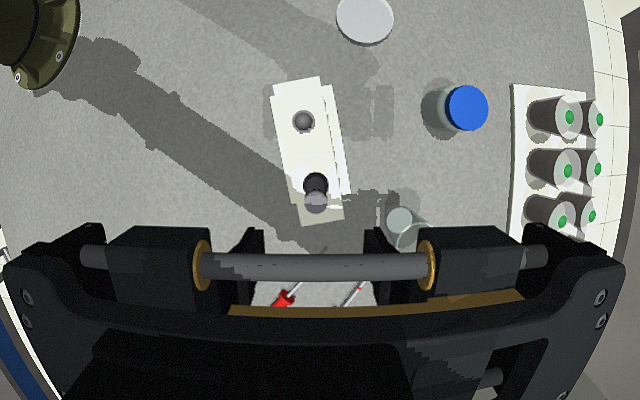

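View pics/t8.png

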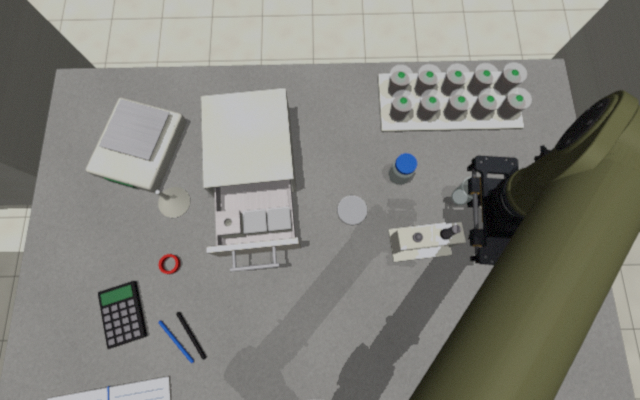

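The wrist view shows the probe's top disc at (316,202) and its collar at (315,184). The top view shows the hole unobstructed at (228,222). Measuring both.

Run:
```python
from h import *
c=vision.get_calibration("wrist");w=cv2.imread("pics/w8.png");t=cv2.imread("pics/t8.png")
crop(t,205,195,305,275,7,"pics/t8c.png");crop(w,280,160,350,230,8,"pics/w8c.png")
print(on("wrist",316,202,.191,c),on("wrist",315,184,.121,c))
```

```text
[ 0.51101211 -0.32982727  0.191     ] [ 0.51054079 -0.32878343  0.121     ]
```

View pics/t8c.png

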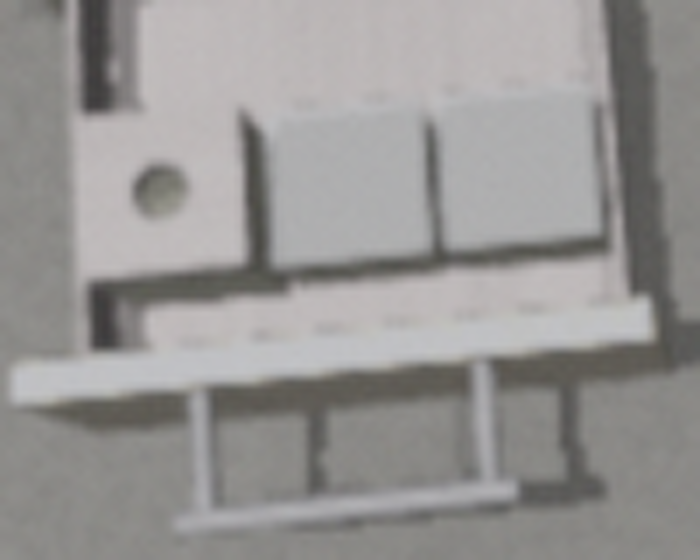

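View pics/w8c.png

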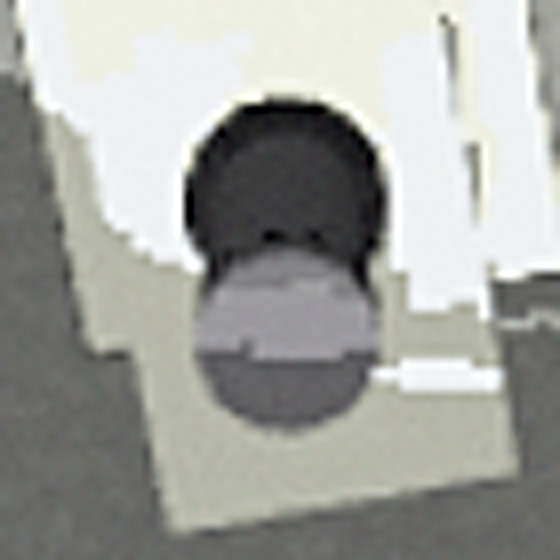

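Run:
```python
from h import *
t=cv2.imread("pics/t8.png");f=lambda x,y,F,u0,v0:((x+.5)/F-.5+u0,(y+.5)/F-.5+v0)
g=cv2.cvtColor(t,cv2.COLOR_BGR2GRAY)[213:231,219:237];g=cv2.resize(g,None,fx=8,fy=8,interpolation=cv2.INTER_CUBIC)
m=(g<150).astype(np.uint8)
cs,_=cv2.findContours(m,cv2.RETR_EXTERNAL,cv2.CHAIN_APPROX_NONE)
for k in cs:
    if cv2.contourArea(k)>400:
        e=cv2.fitEllipse(k);u=f(*e[0],8,219,213);print(u,np.array(e[1])/8,on("top",*u,.095))
L=on("top",*f(176,524,7,205,195),.098);R=on("top",*f(520,489,7,205,195),.098);print(L,R,np.linalg.norm(L-R),(L+R)/2)
y=np.degrees(np.arctan2((L-R)[1],(L-R)[0]))-90;print(y)
a=np.radians(4.75);M=(L+R)/2;print("pred mouth",M[:2]+.12*np.array([np.cos(a),np.sin(a)])+.062*np.array([-np.sin(a),np.cos(a)]))
c=vision.get_calibration("wrist")
print(on("wrist",*f(288,340,8,280,160),.191,c),on("wrist",*f(285,201,8,280,160),.121,c))
```

```text
(227.11454010009766, 221.49302291870117) [6.77501249 8.08060074] [0.55353378 0.21099638 0.095     ]
[0.43337124 0.19868546 0.098     ] [0.4431331  0.07837831 0.098     ] 0.1207025375505418 [0.43825217 0.13853189 0.098     ]
4.638885260653026
pred mouth [0.55270592 0.21025593]
[ 0.51063327 -0.32985145  0.191     ] [ 0.51067989 -0.32955513  0.121     ]
```

The two cameras agree on the mouth at (0.5535, 0.2107), and on the probe at about (0.510, −0.3297). Descending partway to check.

```bash
python3 -m inch '{"dp":[[0.003,0,0.03],[0,0,0.04],[0,0,0.01],[0,0,0]],"turn":[0,0,0,0]}'
python3 plan.py 0.510 -0.3297 0.120 -4.9 1
python3 - <<'E'
from h import *
w=vision.read_camera("wrist");crop(w,220,100,420,320,3,"pics/w9c.png")
E
```

```text
time_s: 9.22
tool_pos: [0.5108, -0.3297, 0.1853]
tool_rot: [-179.9, -0.0, -4.8]
force: [0.6, 0.1, 1.7]
grip_width: 0.0565
t 9.225 pos [ 0.5108 -0.3297  0.1853] rot [-1.7995e+02 -2.0000e-02 -4.7700e+00] F [0.6 0.1 1.7] w 0.0565
[-0.0008, 0.0001, 0.0653] 0.13
```

View pics/w9c.png

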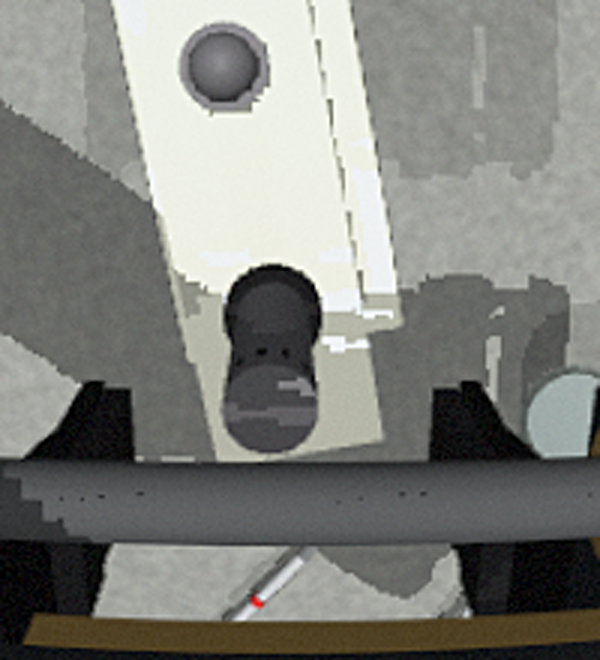

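Run:
```python
from h import *
f=lambda x,y:((x+.5)/3-.5+220,(y+.5)/3-.5+100)
print(on("wrist",*f(270,408),.191),on("wrist",*f(273,313),.121))
```

```text
[ 0.50997219 -0.33168191  0.191     ] [ 0.51017248 -0.33108161  0.121     ]
```

```bash
python3 -m inch '{"dp":[[-0.002,0.001,0.02],[0,0,0.025],[0,0,0.015],[0,0,0.005],[0,0,0],[0,0,0]],"turn":[0,0,0,0,0,0]}'
python3 plan.py 0.509 -0.331 0.120 -4.9 1
python3 - <<'E'
from h import *
w=vision.read_camera("wrist");crop(w,220,100,420,320,3,"pics/w10c.png")
s=vision.read_camera("side");crop(s,270,180,400,310,5,"pics/s10c.png")
E
```

```text
time_s: 10.02
tool_pos: [0.5089, -0.3321, 0.1207]
tool_rot: [180.0, -0.1, -4.9]
force: [0.0, 0.7, 1.1]
grip_width: 0.0566
t 10.025 pos [ 0.5089 -0.3321  0.1207] rot [ 1.7997e+02 -8.0000e-02 -4.8700e+00] F [0.  0.7 1.1] w 0.0566
[-0.0, -0.0011, 0.0007] 0.03
```

View pics/w10c.png

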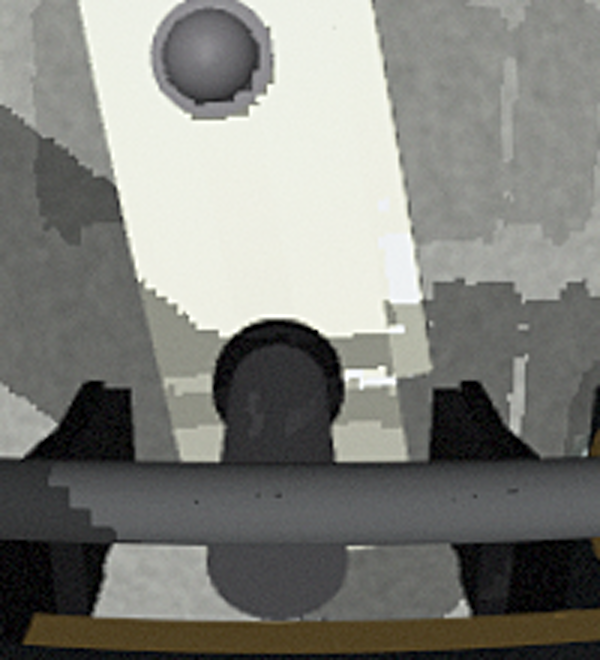

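View pics/s10c.png

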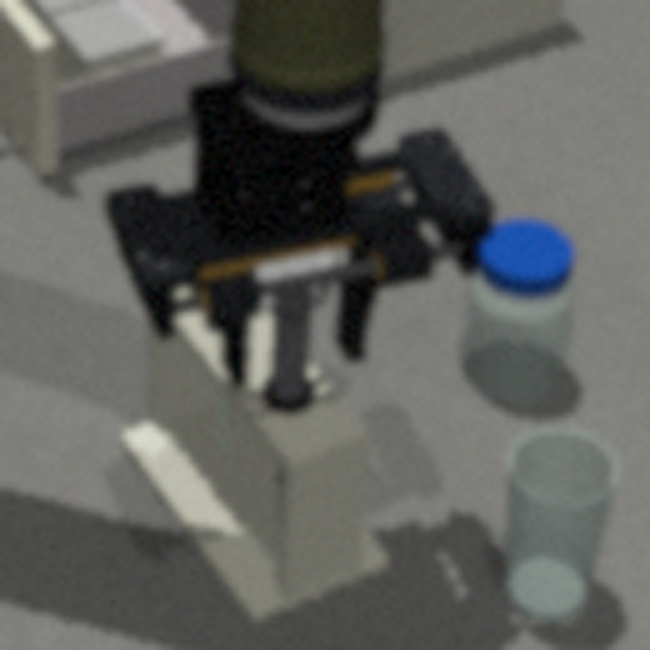

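The jaws are centred on the handle, but the red look-alikes aren't visible in this side crop. I'll check the full views before closing.

Run:
```python
from h import *
s=vision.read_camera("side");cv2.imwrite("pics/s11.png",s)
w=vision.read_camera("wrist");cv2.imwrite("pics/w11.png",w)
for n in ("side0","s11","top0","t8"):
    im=cv2.imread(f"pics/{n}.png").astype(int);m=((im[...,2]>110)&(im[...,1]<60)&(im[...,0]<60)).astype(np.uint8)
    k,_,st,ce=cv2.connectedComponentsWithStats(m);print(n,[(ce[i].round().tolist(),st[i,4]) for i in range(1,k) if st[i,4]>8])
```

```text
side0 [([237.0, 162.0], np.int32(42)), ([353.0, 270.0], np.int32(32)), ([326.0, 272.0], np.int32(31)), ([349.0, 291.0], np.int32(15)), ([322.0, 293.0], np.int32(13))]
s11 [([237.0, 162.0], np.int32(53)), ([333.0, 358.0], np.int32(209)), ([373.0, 361.0], np.int32(224))]
top0 [([503.0, 222.0], np.int32(53)), ([488.0, 228.0], np.int32(35)), ([498.0, 251.0], np.int32(55)), ([483.0, 255.0], np.int32(37)), ([168.0, 264.0], np.int32(128))]
t8 [([168.0, 264.0], np.int32(125))]
```

View pics/s11.png

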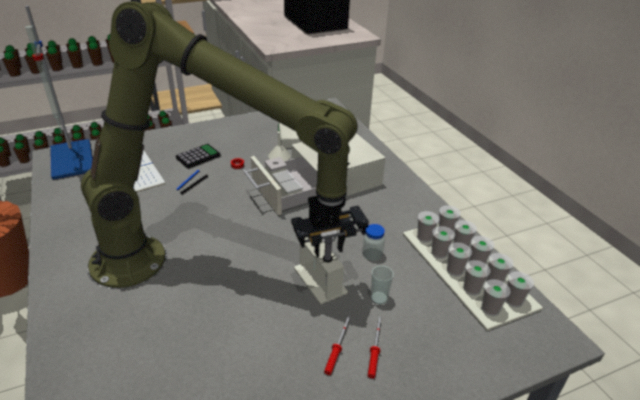

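View pics/w11.png

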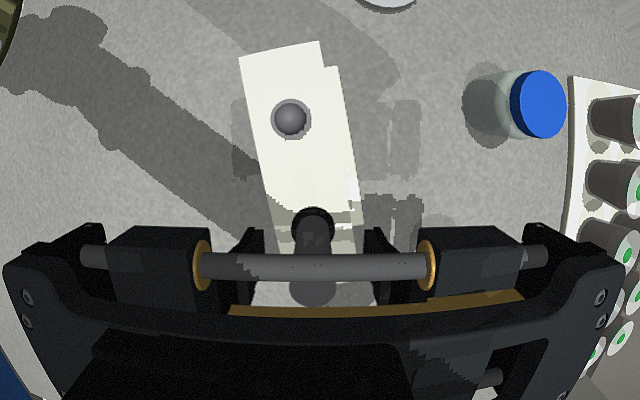

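Run:
```python
from h import *
for n in ("t5","t7"):
    im=cv2.imread(f"pics/{n}.png").astype(int);m=((im[...,2]>110)&(im[...,1]<60)&(im[...,0]<60)).astype(np.uint8)
    k,_,st,ce=cv2.connectedComponentsWithStats(m);print(n,[(ce[i].round().tolist(),st[i,4]) for i in range(1,k) if st[i,4]>8])
t=cv2.imread("pics/t7.png");crop(t,380,150,600,350,3.5,"pics/t7r.png")
```

```text
t5 [([503.0, 222.0], np.int32(49)), ([488.0, 228.0], np.int32(34)), ([499.0, 251.0], np.int32(54)), ([483.0, 255.0], np.int32(37)), ([164.0, 265.0], np.int32(72))]
t7 [([505.0, 223.0], np.int32(50)), ([489.0, 229.0], np.int32(39)), ([499.0, 251.0], np.int32(53)), ([483.0, 255.0], np.int32(39))]
```

View pics/t7r.png

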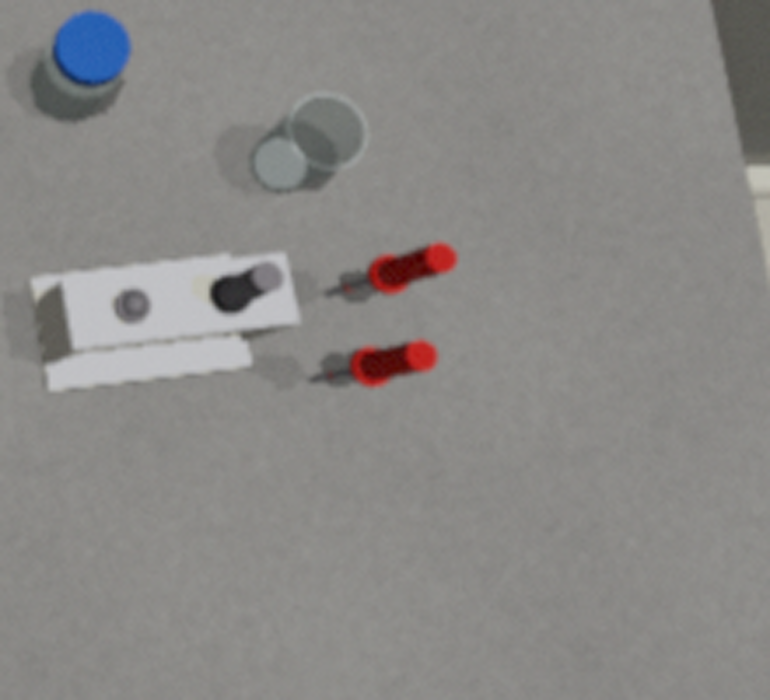

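At t = 7.3, with the arm still over the drawer, the red at (503,222) had already shifted to (505,223). The red probes were balanced on their stems and toppled by themselves. They lie on the table, clear of the work. I'll leave them and close on the handle.

```bash
python3 -m inch '{"dp":[[0,0,0],[0,0,0],[0,0,0],[0,0,0],[0,0,0],[0,0,0]],"turn":[0,0,0,0,0,0]}' 1 30
python3 -m inch '{"dp":[[0,0,-0.004],[0,0,-0.008],[0,0,-0.012],[0,0,-0.012]],"turn":[0,0,0,0]}'
```

```text
time_s: 10.98
tool_pos: [0.5084, -0.3316, 0.1198]
tool_rot: [-180.0, -0.0, -4.9]
force: [1.0, -0.2, -0.7]
grip_width: 0.0193
time_s: 11.48
tool_pos: [0.5086, -0.3318, 0.1571]
tool_rot: [180.0, -0.0, -4.9]
force: [0.2, 0.1, -0.5]
grip_width: 0.0198
```

```bash
python3 -m inch '{"dp":[[0,0,-0.015],[0,0,-0.02],[0,0,-0.02],[0,0,-0.02],[0,0,-0.02],[0,0,-0.015],[0,0,-0.005],[0,0,0]],"turn":[0,0,0,0,0,0,0,0]}'
python3 - <<'E'
from h import *
s=vision.read_camera("side");crop(s,220,120,420,310,4,"pics/s12.png")
w=vision.read_camera("wrist");cv2.imwrite("pics/w12.png",w)
E
python3 plan.py 0.553 0.2105 0.27 5 10
```

```text
time_s: 12.48
tool_pos: [0.5084, -0.3317, 0.2708]
tool_rot: [-180.0, 0.0, -4.9]
force: [-0.7, 1.1, -1.6]
grip_width: 0.0193
t 12.575 pos [ 0.5081 -0.3313  0.2701] rot [-1.7997e+02  7.0000e-02 -4.8600e+00] F [-0.  -0.  -1.3] w 0.0193
[-0.0001, -0.0544, 0.0] -0.99
[0.0008, -0.0544, 0.0] -0.99
[0.0018, -0.0543, 0.0] -0.99
[0.0027, -0.0543, 0.0] -0.99
[0.0036, -0.0542, 0.0] -0.99
[0.0046, -0.0542, 0.0] -0.99
[0.0055, -0.0541, 0.0] -0.99
[0.0064, -0.054, 0.0] -0.99
[0.0073, -0.0539, 0.0] -0.99
[0.0083, -0.0537, 0.0] -0.99
```

View pics/s12.png

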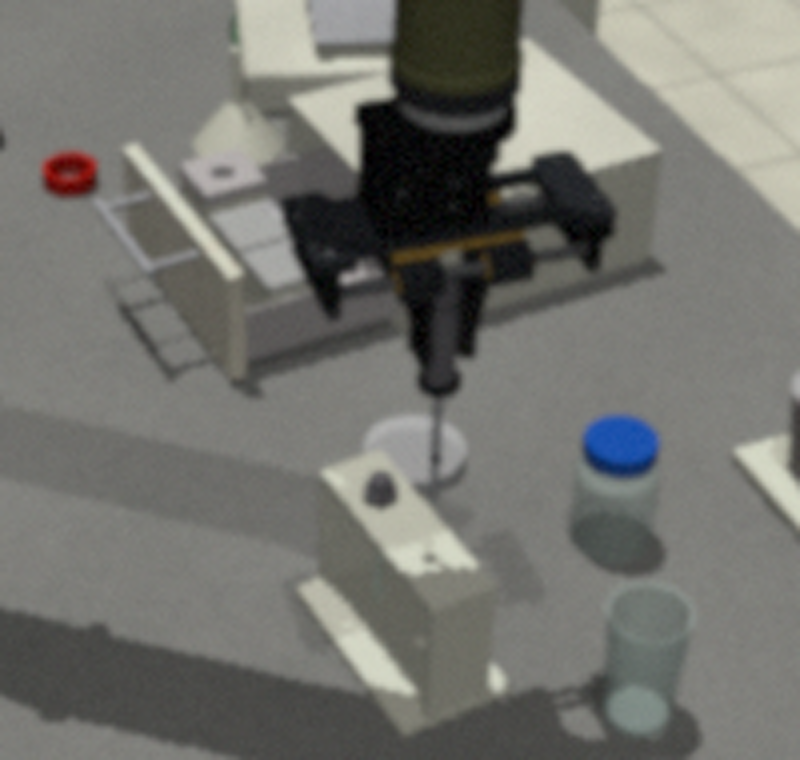

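View pics/w12.png

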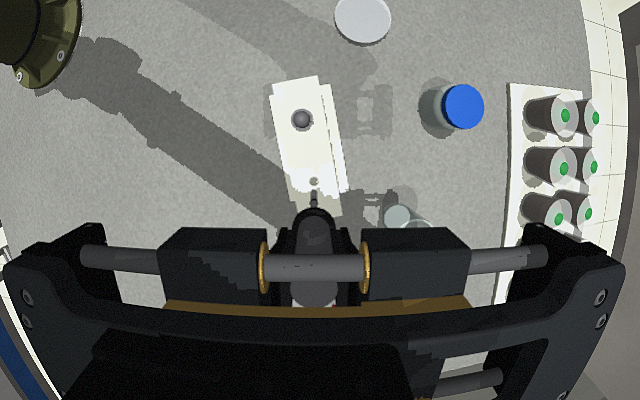

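The probe is out of the rack, upright. Side crop: collar (440,380), band (436,457), tip (434,495). In the wrist view the stem end is near (313,189). Checking the tip position.

Run:
```python
from h import *
f=lambda x,y,F,u0,v0:((x+.5)/F-.5+u0,(y+.5)/F-.5+v0)
w=cv2.imread("pics/w12.png");crop(w,280,165,350,225,10,"pics/w12c.png")
s=cv2.imread("pics/s12.png");cv2.imwrite("pics/s12c.png",cv2.resize(s[340:540,360:520],None,fx=3,fy=3,interpolation=cv2.INTER_CUBIC))
for n,p in (("collar",(440,384)),("band",(436,457)),("tip",(434,497))):
    o,d=ray("side",*f(*p,4,220,120)); # intersect plane x=.5084
    k=(.5090-o[0])/d[0];print(n,o+k*d)
    k=(-.331-o[1])/d[1];print(n,o+k*d)
```

```text
collar [ 0.509      -0.33064856  0.26507943]
collar [ 0.50882434 -0.331       0.26539206]
band [ 0.509      -0.32989255  0.20321953]
band [ 0.50844694 -0.331       0.20427936]
tip [ 0.509      -0.3297456   0.16803626]
tip [ 0.50837365 -0.331       0.16928516]
```

View pics/w12c.png

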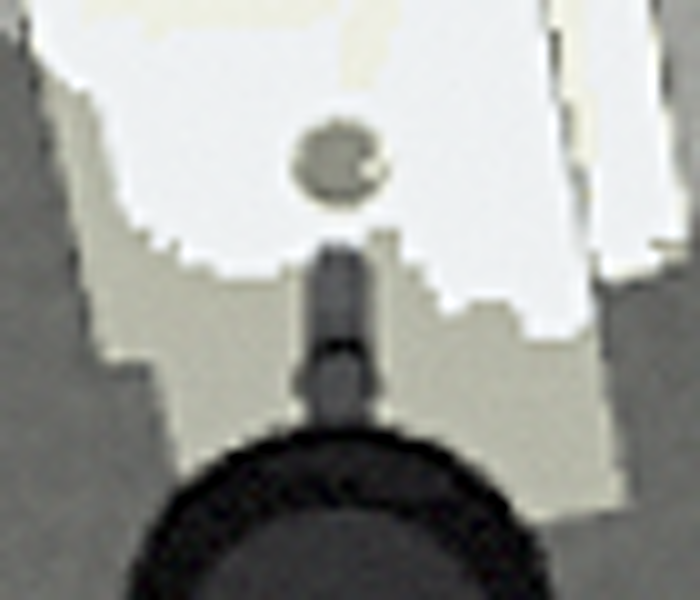

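View pics/s12c.png

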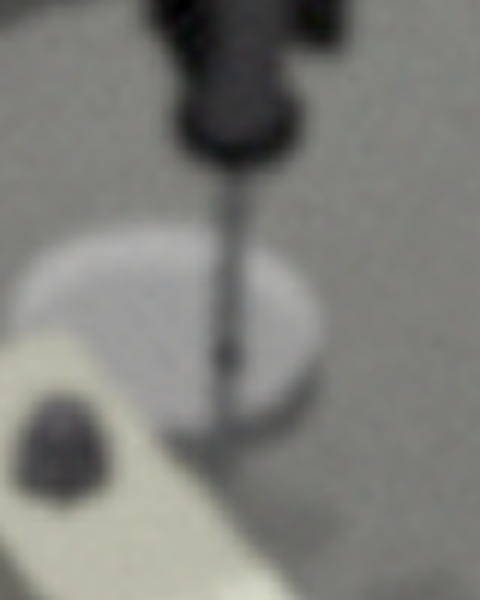

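```bash
python3 - <<'E'
from h import *
f=lambda x,y,F,u0,v0:((x+.5)/F-.5+u0,(y+.5)/F-.5+v0)
c=vision.get_calibration("wrist");print(sensors.get_obs()["tool_pos"])
print("tip",on("wrist",*f(340,265,10,280,165),.1653,c),"band",on("wrist",*f(338,380,10,280,165),.2053,c),"collar",on("wrist",*f(342,520,10,280,165),.2653,c))
print("hole in rack",on("wrist",*f(340,165,10,280,165),.115,c))
for z in (.1653,.2053,.2653): print((proj("wrist",(.5081,-.3313,z),c)-[280,165])*10)
E
python3 -m inch '{"dp":[[0,-0.03,0],[0.001,-0.05,0],[0.002,-0.0545,0],[0.0025,-0.0545,0],[0.0035,-0.054,0],[0.0045,-0.054,0]],"turn":[-1,-1,-1,-1,-1,-1]}'
python3 -m inch '{"dp":[[0.0055,-0.054,0],[0.0065,-0.054,0],[0.0075,-0.054,0],[0.008,-0.045,0],[0.003,-0.02,0],[0,0,0],[0,0,0]],"turn":[-1,-1,-1,-1,0,0,0]}'
python3 plan.py 0.553 0.2105 0.27 5 1
```

```text
[ 0.50810865 -0.33134602  0.27005191]
tip [ 0.5093329  -0.33041808  0.1653    ] band [ 0.50917288 -0.33075553  0.2053    ] collar [ 0.51014468 -0.32350924  0.2653    ]
hole in rack [ 0.50924978 -0.33086264  0.115     ]
[323.4419871  270.51689457]
[321.20041361 382.85542676]
[316.26481874 632.25858607]
time_s: 13.32
tool_pos: [0.5325, -0.0334, 0.2703]
tool_rot: [-180.0, 0.0, 1.2]
force: [0.8, 0.7, -0.5]
grip_width: 0.0193
time_s: 14.2
tool_pos: [0.5528, 0.1901, 0.2709]
tool_rot: [179.9, 0.0, 4.9]
force: [-0.4, -0.9, -0.7]
grip_width: 0.0194
t 14.2 pos [0.5528 0.1901 0.2709] rot [179.93   0.     4.93] F [-0.4 -0.9 -0.7] w 0.0194
[0.002, -0.0203, 0.0009] -0.07
```

```bash
python3 -m inch '{"dp":[[0.001,-0.015,0.005],[0,-0.005,0.01],[0,0,0.005],[0,0,0],[0,0,0]],"turn":[0,0,0,0,0]}'
python3 - <<'E'
from h import *
o=sensors.get_obs();print(o["tool_pos"],o["tool_rot"])
w=vision.read_camera("wrist");cv2.imwrite("pics/w13.png",w);crop(w,265,130,365,230,7,"pics/w13c.png")
s=vision.read_camera("side");cv2.imwrite("pics/s13.png",s);crop(s,220,90,330,190,7,"pics/s13c.png")
t=vision.read_camera("top");cv2.imwrite("pics/t13.png",t);crop(t,170,160,320,280,5,"pics/t13c.png")
E
```

```text
time_s: 14.82
tool_pos: [0.5518, 0.2126, 0.2511]
tool_rot: [180.0, -0.0, 5.1]
force: [-0.1, 0.1, -0.9]
grip_width: 0.0196
[0.55179203 0.21261164 0.25108179] [ 1.79997257e+02 -2.09408054e-02  5.09960591e+00]
```

View pics/w13c.png

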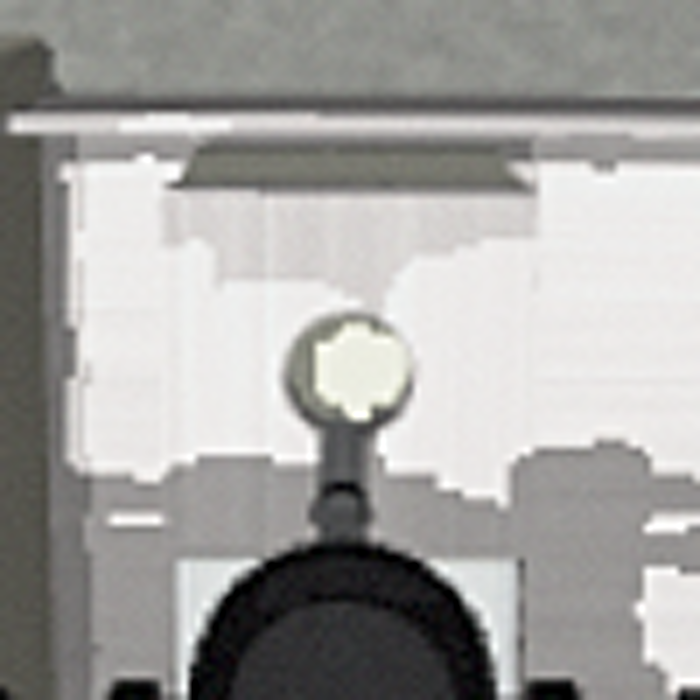

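View pics/s13c.png

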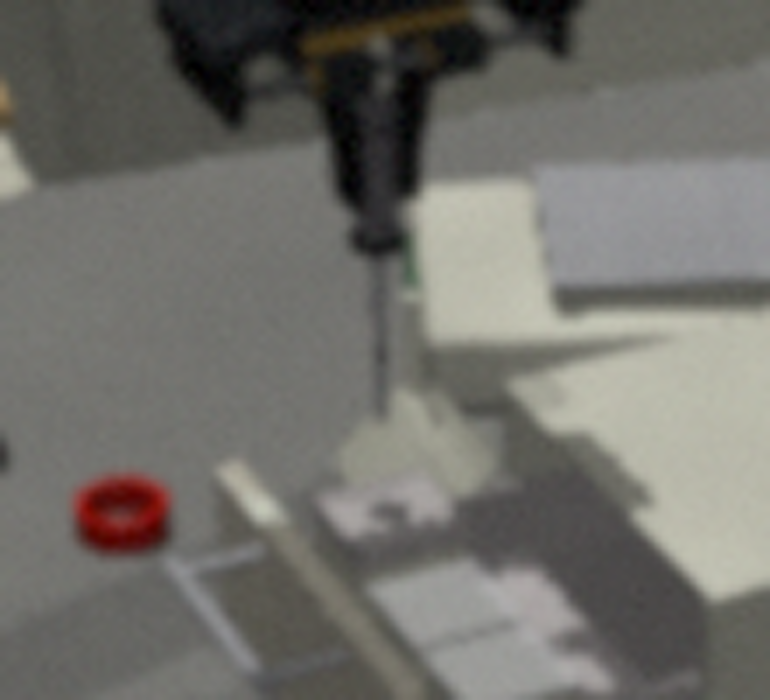

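View pics/t13c.png

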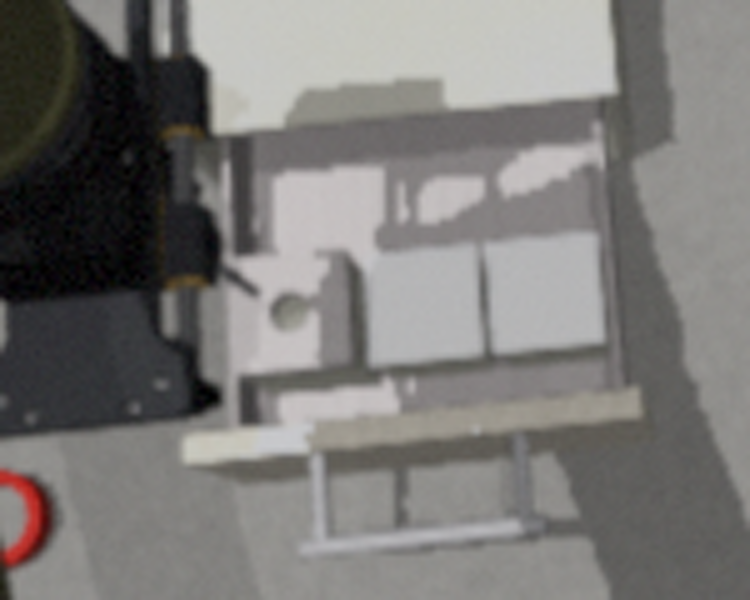

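The wrist crop shows the hole at (348,372) with the stem approaching from (345,430) and the band at (341,505). The top crop shows the stem end at (256,290) and the hole at (292,312).

Run:
```python
from h import *
f=lambda x,y,F,u0,v0:((x+.5)/F-.5+u0,(y+.5)/F-.5+v0)
c=vision.get_calibration("wrist");o=sensors.get_obs();p=np.array(o["tool_pos"]);print(p)
z0=p[2]-.1048
print("hole",on("wrist",*f(348,372,7,265,130),.095,c),"band",on("wrist",*f(341,507,7,265,130),z0+.04,c))
print("top hole",on("top",*f(291,312,5,170,160),.095),"top tip",on("top",*f(254,289,5,170,160),z0))
for z in (z0,z0+.01,z0+.02): 
    print(z,"top axis at z", (np.array(proj("top",(.5530,.2120,z)))-[170,160])*5)
# side
print("side hole",on("side",*f(389,512,7,220,90),.095))
oo,d=ray("side",*f(381,415,7,220,90));k=(z0-oo[2])/d[2];print("side tip",oo+k*d)
```

```text
[0.55183341 0.21288846 0.25124093]
hole [0.55404061 0.211229   0.095     ] band [0.55268566 0.21385071 0.18644093]
top hole [0.55218988 0.20919834 0.095     ] top tip [0.55373477 0.21404591 0.14644093]
0.14644093143896025 top axis at z [256.18720231 288.41686454]
0.15644093143896026 top axis at z [250.49830134 284.23350367]
0.16644093143896024 top axis at z [244.67933291 279.95449705]
side hole [0.55134597 0.20823488 0.095     ]
side tip [0.55227768 0.21871345 0.14644093]
```

```bash
python3 -m inch '{"dp":[[0,0.0025,0.01],[0,0,0.015],[0,0,0.01],[0,0,0.004],[0,0,0],[0,0,0]],"turn":[0,0,0,0,0,0]}'
python3 - <<'E'
from h import *
o=sensors.get_obs();print(o["tool_pos"],o["tool_rot"])
w=vision.read_camera("wrist");cv2.imwrite("pics/w14.png",w);crop(w,275,150,355,230,9,"pics/w14c.png")
s=vision.read_camera("side");cv2.imwrite("pics/s14.png",s);crop(s,245,130,305,180,12,"pics/s14c.png")
t=vision.read_camera("top");cv2.imwrite("pics/t14.png",t);crop(t,200,200,260,250,12,"pics/t14c.png")
E
```

```text
time_s: 15.72
tool_pos: [0.5521, 0.2107, 0.2123]
tool_rot: [-180.0, -0.0, 5.1]
force: [1.0, -0.1, -0.7]
grip_width: 0.0194
[0.55212591 0.21065199 0.21233358] [-1.79981239e+02 -4.80359070e-02  5.13758895e+00]
```

View pics/w14c.png

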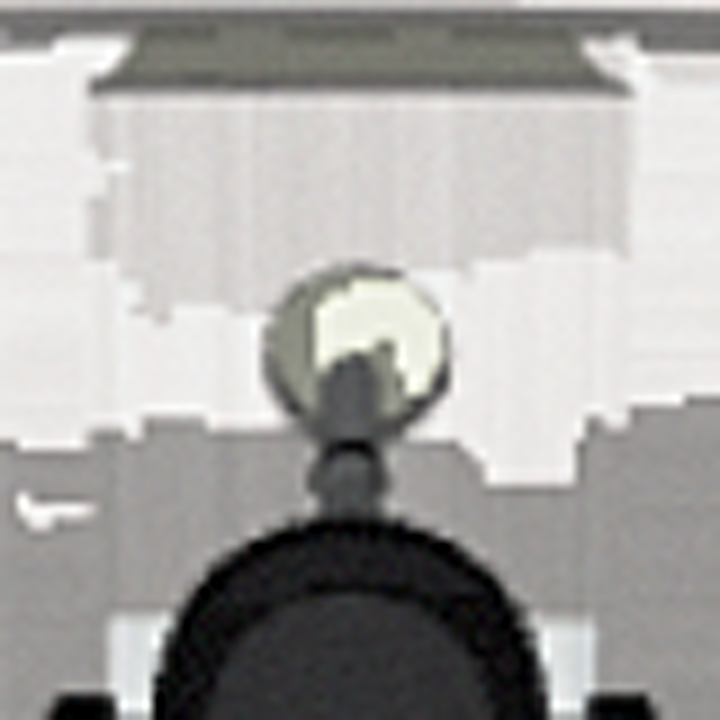

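View pics/s14c.png

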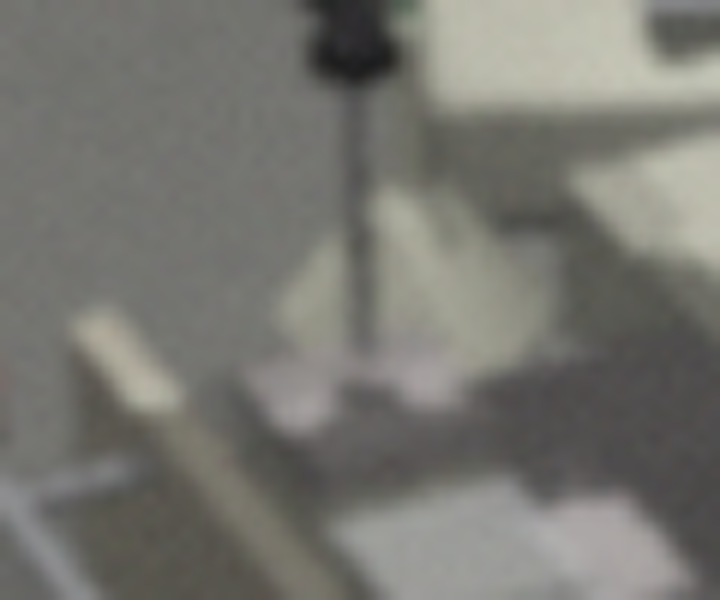

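View pics/t14c.png

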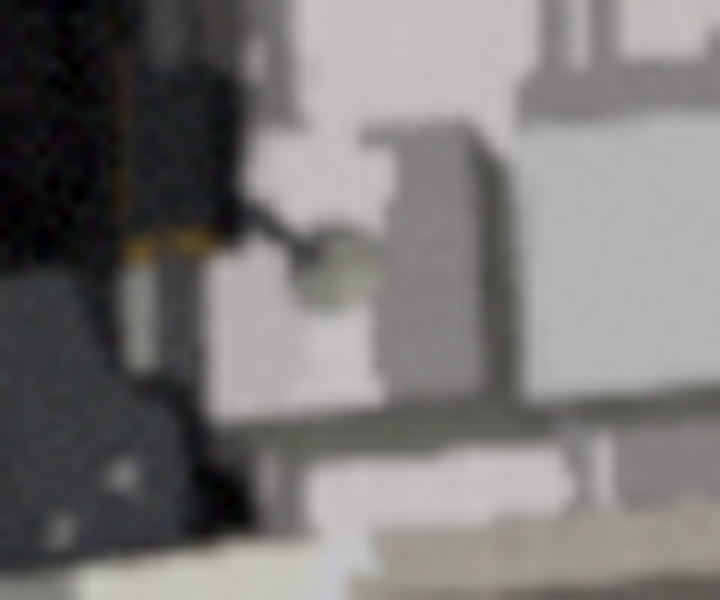

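Run:
```python
from h import *
f=lambda x,y,F,u0,v0:((x+.5)/F-.5+u0,(y+.5)/F-.5+v0)
c=vision.get_calibration("wrist");o=sensors.get_obs();p=np.array(o["tool_pos"]);print(p)
z0=p[2]-.1048
h=on("wrist",*f(357,353,9,275,150),.095,c);tp=on("wrist",*f(351,377,9,275,150),z0,c);b=on("wrist",*f(348,481,9,275,150),z0+.04,c)
print("hole",h,"tip",tp,"band",b)
for q in (h+[0,0,0],[tp[0],tp[1],.095],[b[0],b[1],.095],[b[0],b[1],z0]): print((proj("wrist",q,c)-[275,150])*9)
g=lambda x,y:f(x,y,12,200,200)
print("top hole",on("top",*g(337,268),.095),"tip",on("top",*g(316,256),z0))
g=lambda x,y:f(x,y,12,245,130)
print("side hole",on("side",*g(363,387),.095),"tip",on("side",*g(361,352),z0))
```

```text
[0.55207657 0.21066865 0.21233556]
hole [0.55394866 0.21096287 0.095     ] tip [0.55325254 0.21115821 0.10753556] band [0.55296714 0.21078673 0.14753556]
[353. 349.]
[346.88598247 346.74232861]
[344.01776213 349.78159505]
[344.0137936  376.15761932]
top hole [0.55252145 0.20965677 0.095     ] tip [0.55270473 0.21087743 0.10753556]
side hole [0.55226002 0.21445469 0.095     ] tip [0.5518917  0.21420632 0.10753556]
```

All three views put the tip within about 1 mm of the hole axis. Descending slowly with a 0.6 mm x trim.

```bash
python3 -m inch '{"dp":[[0.0006,0,0],[0,0,0.004],[0,0,0.006],[0,0,0.006],[0,0,0.004],[0,0,0],[0,0,0]],"turn":[0,0,0,0,0,0,0]}'
python3 -m inch '{"dp":[[0,0,0.006],[0,0,0.008],[0,0,0.008],[0,0,0.006],[0,0,0.004],[0,0,0],[0,0,0],[0,0,0]],"turn":[0,0,0,0,0,0,0,0]}'
python3 - <<'E'
from h import *
o=sensors.get_obs();print(o["tool_pos"],o["tool_rot"],o["force"])
w=vision.read_camera("wrist");cv2.imwrite("pics/w15.png",w);crop(w,275,160,355,240,9,"pics/w15c.png")
s=vision.read_camera("side");cv2.imwrite("pics/s15.png",s);crop(s,245,130,305,180,12,"pics/s15c.png")
t=vision.read_camera("top");cv2.imwrite("pics/t15.png",t);crop(t,200,200,260,250,12,"pics/t15c.png")
E
```

```text
time_s: 16.75
tool_pos: [0.5525, 0.2106, 0.192]
tool_rot: [-180.0, -0.0, 5.1]
force: [-0.2, 0.2, -1.2]
grip_width: 0.0194
time_s: 17.75
tool_pos: [0.5526, 0.2106, 0.1602]
tool_rot: [-180.0, -0.0, 5.1]
force: [0.8, -0.9, -0.8]
grip_width: 0.0192
[0.55260604 0.21064084 0.16017395] [-1.79986031e+02 -2.99624237e-02  5.13301175e+00] [ 0.84239499 -0.87564912 -0.75996289]
```

View pics/w15c.png

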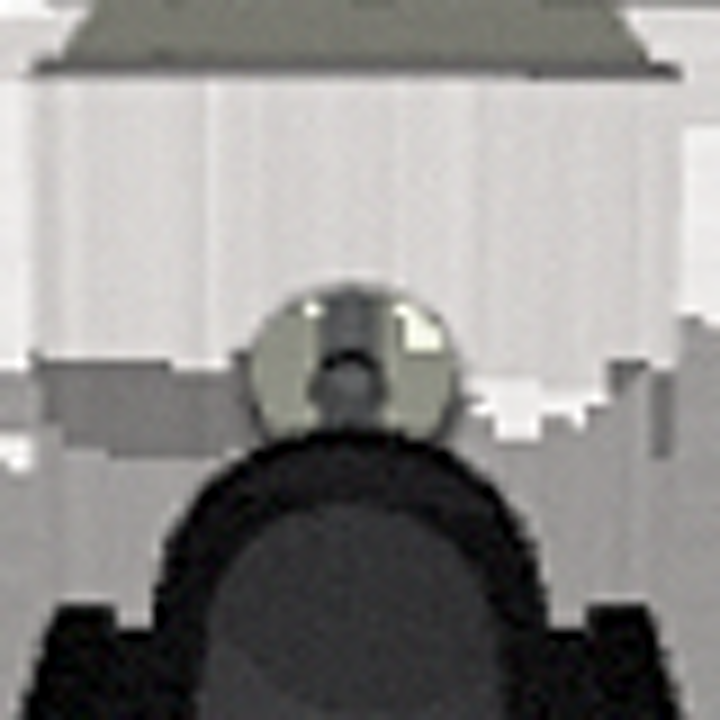

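View pics/s15c.png

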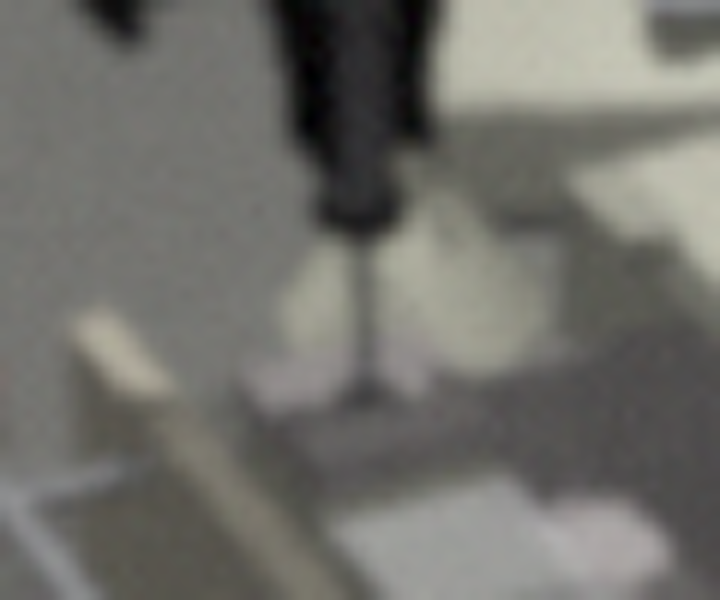

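View pics/t15c.png

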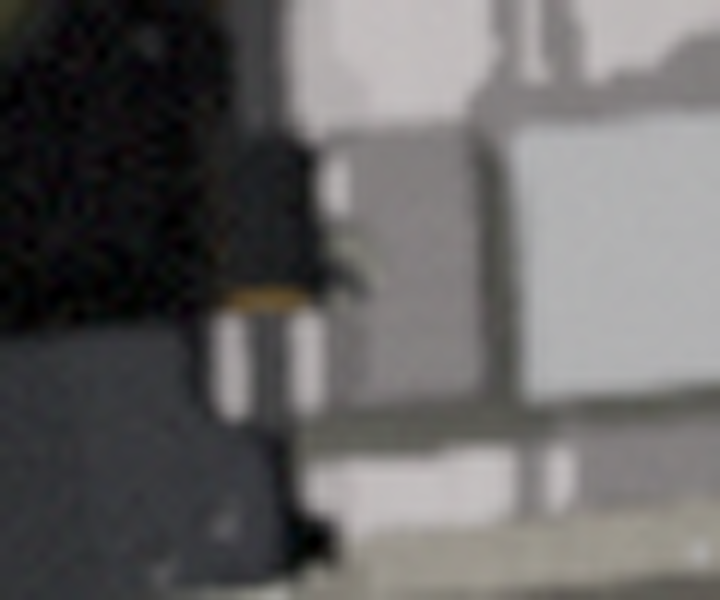

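Run:
```python
from h import *
from scipy.optimize import least_squares
f=lambda x,y,F,u0,v0:((x+.5)/F-.5+u0,(y+.5)/F-.5+v0)
c=vision.get_calibration("wrist");o=sensors.get_obs();p=np.array(o["tool_pos"]);z0=p[2]-.1048;print(p,"band z pred",z0+.04)
pts=[(247,375),(251,345),(270,318),(300,293),(353,284),(400,293),(433,315),(455,345),(460,380),(455,410)]
P=np.array([on("wrist",*f(x,y,9,275,160),.095,c)[:2] for x,y in pts])
r=least_squares(lambda q:np.hypot(*(P-q[:2]).T)-q[2],[.5535,.211,.01]);print("hole fit",r.x,np.abs(r.fun).max())
r=least_squares(lambda q:np.hypot(*(P-q[:2]).T)-.01,[.5535,.211]);print("hole fit r=10",r.x,np.abs(r.fun).max())
for q in ((348,376),(348,384)): print("band",on("wrist",*f(*q,9,275,160),.095,c))
for z in (.093,.095,.097,.099): print(z,(proj("wrist",(.5531,.2110,z),c)-[275,160])*9)
# side
for n,q in (("collar bottom",(360,232)),("stem at lid",(364,384))):
    oo,d=ray("side",*f(*q,12,245,130));k=(.211-oo[1])/d[1];print(n,oo+k*d)
```

```text
[0.55251736 0.2106194  0.16004614] band z pred 0.09524613842696814
hole fit [0.55376265 0.21122529 0.00993776] 0.00027225153277744135
hole fit r=10 [0.55375652 0.21114522] 0.000252693807068282
band [0.55326423 0.21212919 0.095     ]
band [0.55333188 0.21136632 0.095     ]
0.093 [341.18158152 377.86261492]
0.095 [341.15019268 383.5930612 ]
0.097 [341.11834548 389.40992507]
0.099 [341.08603009 395.31512436]
collar bottom [0.5516482  0.211      0.15082366]
stem at lid [0.55142173 0.211      0.09829892]
```

```bash
python3 -m inch '{"dp":[[0.0004,0,0],[0,0,0],[0,0,0],[0,0,0]],"turn":[0,0,0,0]}'
python3 - <<'E'
from h import *
o=sensors.get_obs();print(o["tool_pos"],o["tool_rot"],o["force"])
c=vision.get_calibration("wrist");w=vision.read_camera("wrist");g=w[183:213,297:331];cv2.imwrite("pics/w16c.png",cv2.resize(g,None,fx=20,fy=20,interpolation=cv2.INTER_NEAREST))
ax=np.array(o["tool_pos"][:2])+[.0010,.0003]
for z in (.093,.095,.097):
    for dy,nm in ((0.0032,"far"),(0,"c"),(-.0032,"near")): print(z,nm,((proj("wrist",(*(ax+[0,dy]),z),c)-[297,183]+.5)*20).round())
E
```

```text
time_s: 18.4
tool_pos: [0.5528, 0.2106, 0.1599]
tool_rot: [-180.0, -0.0, 5.1]
force: [0.7, -0.7, -0.9]
grip_width: 0.0196
[0.55283947 0.21061019 0.15990966] [-1.79997128e+02 -5.82657441e-03  5.13313968e+00] [ 0.72973427 -0.74030076 -0.85573947]
0.093 far [346. 320.]
0.093 c [339. 393.]
0.093 near [332. 467.]
0.095 far [346. 332.]
0.095 c [339. 406.]
0.095 near [332. 480.]
0.097 far [346. 344.]
0.097 c [339. 419.]
0.097 near [332. 493.]
```

View pics/w16c.png

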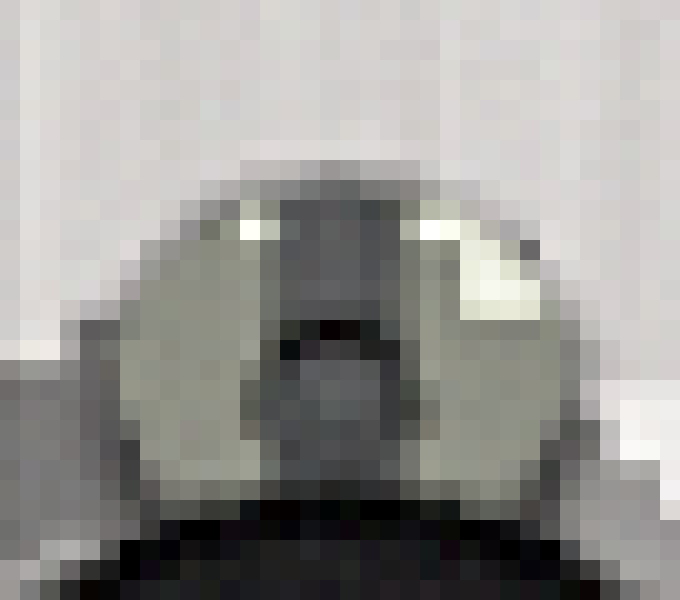

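The hole spans x 85–595 in the crop (centre 340) and the stem's centre is at 338, so it's centred. The black band's lower and upper far edges, at about 320 and 355, match predictions for a band height of 95 mm. Handing in.

```bash
python3 -c "
from cell import env,sensors
o=sensors.get_obs();print(o['tool_pos'],o['grip_width'],o['force'],o['time_s']);print(env.sign_off())"
```

```text
[0.55283179 0.21063448 0.15988513] 0.019437977922394507 [ 0.62579144 -0.18834897 -0.25749184] 18.45
the job is handed in; nothing more can be done
None
```

I handed in the job at 18.45 s with the probe held still in the guide hole. The drawer is fully out, and the stem is upright in the hole with its black band level with the top.

**Last checks**
- **Drawer:** the bar measured 211 mm in front of the cabinet edge (210 expected), and it hit its stop at about 28 N.
- **Centring:** the stem is within about 0.5 mm of the hole axis in the wrist view. The three cameras agreed to about 1 mm just before the descent.
- **Band height:** 95 mm ± about 1 mm in the wrist view, and 95.1 mm worked out from the lift. A rougher side-view reading gave about 98 mm where the stem meets the lid and 151 mm for the collar's underside (155 expected).
- **Contact:** the force stayed under about 1.2 N during insertion, so there was no sign of touching.
- **Grip:** steady, reading about 19.4 mm on the 20 mm handle.

**What went wrong or disagreed**
- **First handle grip missed:** the finger ends are really about 20 mm behind the reported TCP, so the jaws closed on top of the bar and pressed on it with about 14 N. I opened, went lower and gripped it properly.
- **Red look-alikes fell:** both toppled and now lie on the table. One had already begun to shift in a picture taken while the arm was still over the drawer, so I think they fell by themselves; I left them there.

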